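# Hang the waste pail and set the drain valves

### The job

Get the column drain manifold ready for a run. First raise the bail of the waste pail and hang the pail by it on the hook at the drain-spout end of the manifold, so that it hangs free and level; then set the row of toggle valves so that every valve with a column standing behind it is fully open (lever down, towards you) and every valve with an empty port is fully closed (lever up). Open no valve before the pail hangs, leave the levers that are already right as they are, do not hit the columns, and do not shift or knock over the two vials, the dropper bottle and the timer that stand among the work.

Things in the scene. Friction and masses are not known exactly. Their poses are not given: they have to be found in the camera images.
- manifold: Fixed white wedge-shaped drain manifold, 250 mm long (its y), x -70..55, top z 119 mm; front is -x. Origin: on the bench under its middle. A panel slopes at 35 deg from (x -70, z 63) up to (x 9, z 119). Six toggle valves in a row on it, pivots at x -32, z 90, y -90..90, 36 mm apart. An aluminium plate (x -20..62, z 185..190, full length) overhangs the panel's upper part.
- hook (a point): Where the bail crown lies when hung: trough of the hook, manifold frame (20, -190, 141) mm, axes as the manifold's. Hook: 8 mm rod in the plane x 20, out of the -y end: axis level at z 147 to y -166, V down to z 133 at y -190, up to its tip y -207, z 147. The bar, along the manifold's x, comes in over the tip from -y and drops into the V. Below it a spout, x 20, z 96..109, ends at y -169.
- pail: Loose steel waste pail, open above: 88 mm across the rim, 74 mm at the foot, 60 mm high, about 0.36 kg. Origin: centre of its underside, z up. It starts standing on the bench, its bail lying flat to its own +y. Hung, its underside is about 14 mm above the bench.
- bail (a joint): The pail's swing bail, an 8 mm rod, hinge along the pail's x through (0, 0, 52) mm. 0 = flat towards the pail's +y, resting on stops; 1.57 = upright; swings freely, falls back if let go. Flat, in the pail's frame at z 52: arms along y at x -48 and 48, joined by a bar along x at y 71.5, straight for |x| 11..38, its middle kinked out to y 77 (the crown, which goes in the hook). 25 mm or more free between rim and bar.
- bail_crown (a point): Middle of the bail's bar (rod axis at the outward kink), 77 mm from the hinge axis.
- timer: Bystander: small white bench timer, 26 x 68 x 62 mm, standing loose in front of the manifold. Origin: centre of its underside.
- vial_a: Bystander: loose screw-cap vial, 31 mm thick, 70 mm high, standing by the pail. Origin: centre of its underside.
- dropper_a: Bystander: loose dropper bottle, 29 mm thick, 104 mm high, standing by the pail. Origin: centre of its underside.
- vial_b: Bystander: loose screw-cap vial, 28 mm thick, 62 mm high, standing in front of the manifold. Origin: centre of its underside.
- column_1: Clear plastic sample column with white packing, 21 mm thick (28 mm flange at its top), 96 mm tall, fixed on a port of the manifold, passing through the plate (top at z 215). Origin: centre of its foot, on the block's flat top (z 119). Which three of the six ports carry columns varies; the other ports are open collars, 24 mm across, 12 mm high.
- column_2: Clear plastic sample column with white packing, 21 mm thick (28 mm flange at its top), 96 mm tall, fixed on a port of the manifold, passing through the plate (top at z 215). Origin: centre of its foot, on the block's flat top (z 119). Which three of the six ports carry columns varies; the other ports are open collars, 24 mm across, 12 mm high.
- column_3: Clear plastic sample column with white packing, 21 mm thick (28 mm flange at its top), 96 mm tall, fixed on a port of the manifold, passing through the plate (top at z 215). Origin: centre of its foot, on the block's flat top (z 119). Which three of the six ports carry columns varies; the other ports are open collars, 24 mm across, 12 mm high.
- lever_1 (a joint): Lever of toggle valve 1 (not numbered in order along the row): 10 mm thick bat, tip 39.5 mm from its pivot on the panel. It swings across the row, 28 deg either side of the panel's normal. 0 = closed: up, leaning back up the slope. 0.977 = open: down, towards the robot. An over-centre spring snaps it to the nearer end and keeps it there; about 2 N at the tip flips it.
- port_1 (a point): Port of valve 1 on the manifold's flat top, axes as the manifold's: 67 mm behind (+x) and 29 mm above the pivot of lever 1. If a column stands on it, the column's origin is here.
- lever_2 (a joint): Lever of toggle valve 2 (not numbered in order along the row): 10 mm thick bat, tip 39.5 mm from its pivot on the panel. It swings across the row, 28 deg either side of the panel's normal. 0 = closed: up, leaning back up the slope. 0.977 = open: down, towards the robot. An over-centre spring snaps it to the nearer end and keeps it there; about 2 N at the tip flips it.
- port_2 (a point): Port of valve 2 on the manifold's flat top, axes as the manifold's: 67 mm behind (+x) and 29 mm above the pivot of lever 2. If a column stands on it, the column's origin is here.
- lever_3 (a joint): Lever of toggle valve 3 (not numbered in order along the row): 10 mm thick bat, tip 39.5 mm from its pivot on the panel. It swings across the row, 28 deg either side of the panel's normal. 0 = closed: up, leaning back up the slope. 0.977 = open: down, towards the robot. An over-centre spring snaps it to the nearer end and keeps it there; about 2 N at the tip flips it.
- port_3 (a point): Port of valve 3 on the manifold's flat top, axes as the manifold's: 67 mm behind (+x) and 29 mm above the pivot of lever 3. If a column stands on it, the column's origin is here.
- lever_4 (a joint): Lever of toggle valve 4 (not numbered in order along the row): 10 mm thick bat, tip 39.5 mm from its pivot on the panel. It swings across the row, 28 deg either side of the panel's normal. 0 = closed: up, leaning back up the slope. 0.977 = open: down, towards the robot. An over-centre spring snaps it to the nearer end and keeps it there; about 2 N at the tip flips it.
- port_4 (a point): Port of valve 4 on the manifold's flat top, axes as the manifold's: 67 mm behind (+x) and 29 mm above the pivot of lever 4. If a column stands on it, the column's origin is here.
- lever_5 (a joint): Lever of toggle valve 5 (not numbered in order along the row): 10 mm thick bat, tip 39.5 mm from its pivot on the panel. It swings across the row, 28 deg either side of the panel's normal. 0 = closed: up, leaning back up the slope. 0.977 = open: down, towards the robot. An over-centre spring snaps it to the nearer end and keeps it there; about 2 N at the tip flips it.
- port_5 (a point): Port of valve 5 on the manifold's flat top, axes as the manifold's: 67 mm behind (+x) and 29 mm above the pivot of lever 5. If a column stands on it, the column's origin is here.
- lever_6 (a joint): Lever of toggle valve 6 (not numbered in order along the row): 10 mm thick bat, tip 39.5 mm from its pivot on the panel. It swings across the row, 28 deg either side of the panel's normal. 0 = closed: up, leaning back up the slope. 0.977 = open: down, towards the robot. An over-centre spring snaps it to the nearer end and keeps it there; about 2 N at the tip flips it.
- port_6 (a point): Port of valve 6 on the manifold's flat top, axes as the manifold's: 67 mm behind (+x) and 29 mm above the pivot of lever 6. If a column stands on it, the column's origin is here.
Not all that is in view belongs to the job. Leave any green or purple look-alike of the pail alone.

How it is judged:
By the outcome, as a careful person would: the job done as asked, in the order asked, and still so for the second after the job is handed in, with the robot touching nothing.
It also fails if it takes over 64 s, if anything falls off the work surface, if the arm or the gripper's body presses on something with over 40 N, if the wrist force passes 120 N, or if a joint passes its speed limit or range.

### The arm

A 6-joint arm with a two-finger parallel gripper is mounted at the origin on a cart in front of the work surface, level with it; the furniture and walls round the work are solid. World frame = base frame: x ahead of the robot, y to its left, z up, the work surface at z = 0. Lengths are in m, angles in rad, forces in N, time in s.
With the tool pointing down it reaches from about 0.35 to 0.85 m from the base axis. Payload 8.1 kg.
Tool frame: the origin (TCP) lies on the centre line of the jaws, within the pads' length; the fingertips stand robot.tip_extent ahead of it and the grasp point (between the pads) lies 11 mm behind it (robot.tip_extent is the distance from the TCP to the fingertips, in m); y points along the fingers, z is the direction in which the jaws open and shut, and the axes are right-handed (so a half turn about y gives the same grasp; the last joint's range is limited). The gripper opens to 93 mm and grips with 3 to 60 N. Pads are 15 mm wide; open, the fingers measure 128 mm over their backs; the gripper's body (75 mm by 188 mm) begins 65 mm behind the grasp point.
Start: joints at [-1.333, 0.13, 1.488, -0, 1.523, -0.085], TCP at [0.19, -0.569, 0.227] pointing down, gripper open.
Joint ranges: [-2.96, 2.96], [-0.89, 2.26], [0.02, 2.5], [-1.34, 4.48], [0, 2.73], [-2.66, 2.66]. Speed limits (rad/s): [2.39, 2.39, 2.79, 3.14, 3.14, 3.14].

### API

Orientations are given as a rotation vector (axis times angle).
In Python, from plant import monitor, optics, robot gives the robot as it stands.
- The arm moves only by the shell command python3 -m inch 'ROWS' [OPENING] [FORCE]. ROWS is JSON, a list that holds one entry, the list of rows, each a list of 6 numbers: the shift along the tool's x, y, z in mm, then the turn, a rotation vector about the tool's x, y, z in rad. A call has 1 to 8 rows; each row shifts and turns the commanded pose from where the row before left it, along the tool's axes as they then stand; what a row does not reach is not made up. A row lasts 1/8 s, in which the tool goes at most 62.5 mm and 10.7 degrees, less where a joint would pass 70% of its speed; a pose out of reach is approached as far as the arm can. A call is refused whole if a number of a shift passes 62.5 or a number of a turn 0.188, either way. A call with a gripper value outside its range is refused whole. OPENING is the finger opening in mm, from 0 to 93, set as the call begins (- or left out, the last holds). The fingers move at their own pace and stop on an object; FORCE is the grip in N (left out, the last holds). Time passes only in rows, so rows that do not move let the fingers close. It gives the time, the measured TCP pose, the force and the opening at its end, in the units of the state.
- monitor.read_state(): the state, without advancing time (a new reading comes with each control period).
- optics.read_camera(name): name is "scene" or "top"; returns a dict with "image" (420x560x3 uint8, blue, green, red), "fx", "fy", "cx", "cy" (pixels), "rvec" (rotation vector, rad) and "tvec" (3), from world to camera coordinates, as OpenCV has them. Camera axes: x right, y down, z forward; pixel columns grow to the right and rows downward; lengths in m; the calibration is good to about 2 mm. A picture is of the moment at which its call begins. There is no depth.
- robot.close_job(): hands the job in, once; it reports no verdict.
The state is a dict: "t": time; "q": joint angles; "dq": joint speeds; "joint_torque": joint torques, N m; "tool_pos": TCP position; "orientation": TCP orientation; "force": force on the tool from outside, world axes, zero at the start; "wrist_torque": the same for the moment, N m; "opening": finger opening in m.
Only numpy, scipy, OpenCV 4.12 (cv2) and the standard library are available. Lean on these libraries where they do the work, as an engineer would, in place of code of your own. Each camera call takes 0.05 s, during which the arm holds its last target.

## Working session

There is one attempt and no reset: what is moved stays moved. The work goes in short steps, Python scripts to look and compute and a shell command to move; the robot and the scene stay as the last step left them, time stands still between calls to the robot, and variables do not carry over. Pictures are saved under pics/ and viewed, and the job is handed in when it is done.

```bash
ls -la; mkdir -p pics; cat > h.py <<'E'
import numpy as np, cv2
from plant import monitor, optics, robot
def cam(n):
    c=optics.read_camera(n); R=cv2.Rodrigues(np.array(c['rvec'],float))[0]
    K=np.array([[c['fx'],0,c['cx']],[0,c['fy'],c['cy']],[0,0,1]]); return c['image'],K,R,np.array(c['tvec'],float).ravel()
def ray(C,u,v):
    _,K,R,t=C; d=R.T@np.linalg.inv(K)@np.array([u,v,1.]); o=-R.T@t; return o,d
def onz(C,u,v,z):
    o,d=ray(C,u,v); return o+d*(z-o[2])/d[2]
def proj(C,p):
    _,K,R,t=C; q=K@(R@np.array(p,float)+t); return q[:2]/q[2]
def save(C,name,crop=None,s=1):
    im=C[0]
    if crop: x0,y0,x1,y1=crop; im=im[y0:y1,x0:x1]
    if s!=1: im=cv2.resize(im,None,fx=s,fy=s,interpolation=cv2.INTER_CUBIC)
    cv2.imwrite('pics/'+name+'.png',im)
E
python3 - <<'E'
from h import *
s=monitor.read_state(); print({k:np.round(v,3) for k,v in s.items()}); print(robot.tip_extent)
for n in('scene','top'):
    C=cam(n); save(C,n+'0'); print(n,C[1],-C[2].T@C[3],C[2])
E
```

```text
total 12
drwxr-xr-x  3 agent agent 4096 Dec  6 22:54 .
drwxr-xr-x 23 root  root  4096 Dec  6 22:54 ..
drwxr-xr-x  2 agent agent 4096 Dec  6 22:54 pics
{'t': np.float64(0.0), 'q': array([-1.333,  0.131,  1.489,  0.   ,  1.523, -0.085]), 'dq': array([-0.   , -0.001, -0.001,  0.002, -0.   , -0.001]), 'joint_torque': array([ 1.0000e-03, -5.5984e+01, -4.9176e+01,  7.7000e-02,  3.5000e-02,
       -0.0000e+00]), 'tool_pos': array([ 0.19 , -0.568,  0.226]), 'orientation': array([-0.333,  2.049, -2.045]), 'force': array([ 0.348,  0.472, -0.581]), 'wrist_torque': array([-0.074, -0.031, -0.   ]), 'opening': np.float64(0.093)}
0.008
scene [[412.59028665   0.         281.58362014]
 [  0.         412.59028665 211.38719261]
 [  0.           0.           1.        ]] [-0.15126644  0.65716982  0.79671112] [[-0.78301643 -0.621997    0.00223633]
 [-0.34057296  0.4257247  -0.83831291]
 [ 0.52047606 -0.65717442 -0.54518479]]
top [[449.62859476   0.         278.50946949]
 [  0.         449.62859476 210.93860166]
 [  0.           0.           1.        ]] [ 0.40218851 -0.20796601  1.42965155] [[ 0.01410031 -0.99989478 -0.00340798]
 [-0.99634827 -0.01376309 -0.0842657 ]
 [ 0.08420992  0.0045837  -0.99643749]]
```

View pics/scene0.png

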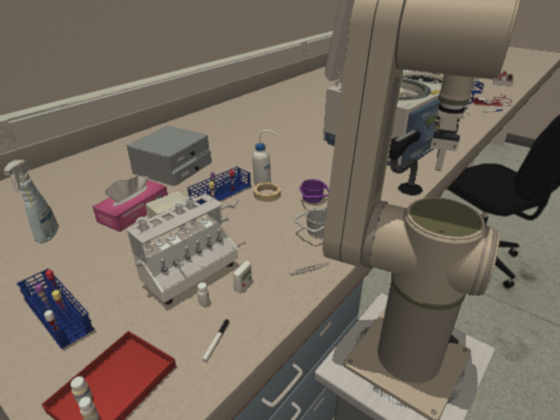

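View pics/top0.png

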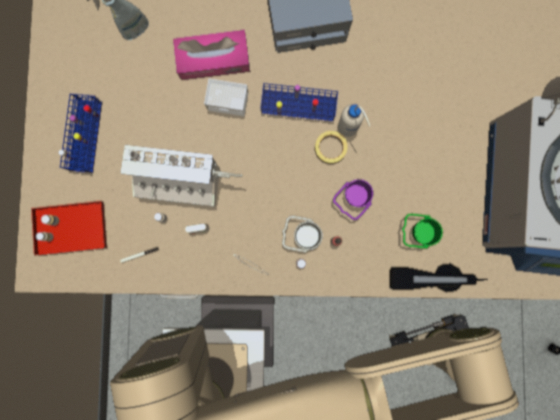

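```bash
python3 - <<'E'
from h import *
C=cam('top'); save(C,'t1',(100,130,400,290),2.6); save(C,'t2',(105,135,255,245),5); save(C,'t3',(260,170,390,280),6)
S=cam('scene'); save(S,'s2',(120,180,260,310),5.5); save(S,'s3',(220,160,350,280),6)
E
```

```text
(no output)
```

View pics/t2.png

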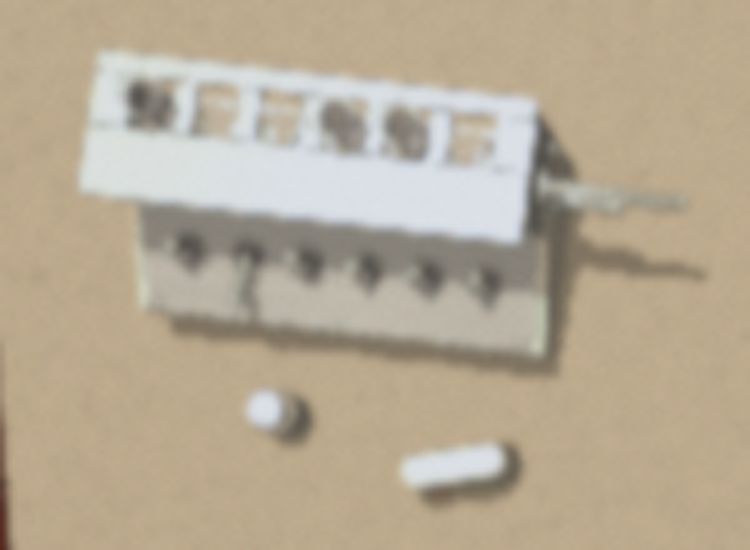

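View pics/t3.png

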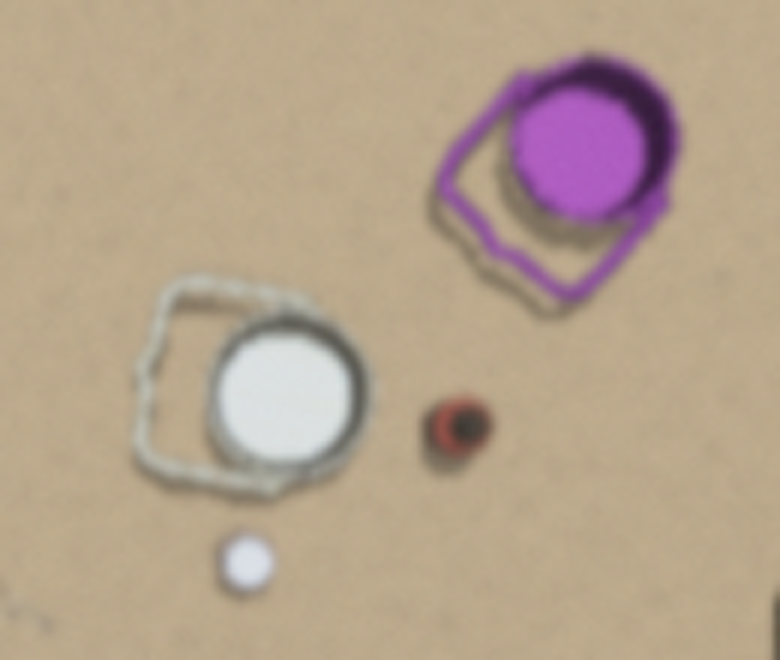

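View pics/s2.png

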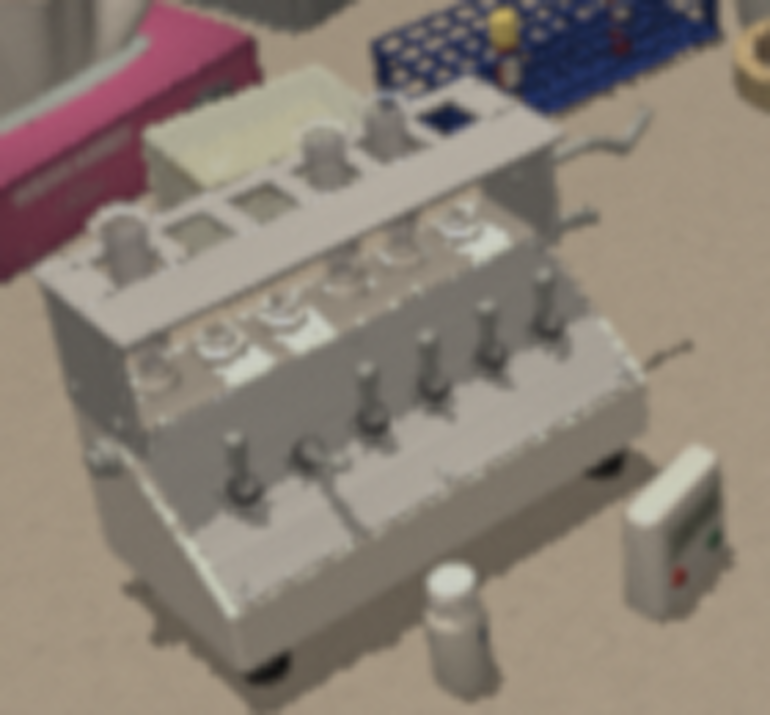

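View pics/s3.png

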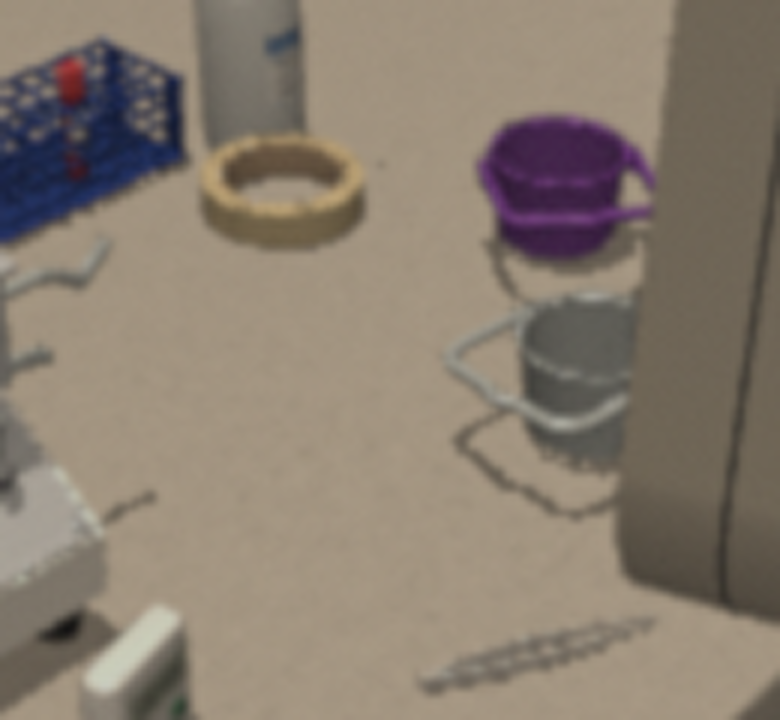

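The wanted pail is the grey steel one, top (307,236). The look-alikes are the purple pail at (357,195) and the green one at (425,231). In the crop the steel pail's bail lies to image-left (+y), with vial_a at (301,264) and the dropper at (336,241). Columns stand on row positions 1, 4 and 5 counted from +y. Every lever is up except position 2, which is down on an empty port. So I need to open 1, 4 and 5 and close 2.

```bash
python3 - <<'E'
from h import *
print([a for a in dir(robot) if a[0]!='_'],[a for a in dir(monitor) if a[0]!='_'])
C=cam('top');S=cam('scene')
def t2(u,v): return 105+u/5-.4,135+v/5-.4
P=[onz(C,*t2(*p),.190)[:2] for p in [(97,52),(537,98),(522,240),(80,190)]]  # back-left,back-right,front-right,front-left
M=np.array([[62,125],[62,-125],[-20,-125],[-20,125]])/1e3
P=np.array(P); print(P.round(4), [round(np.linalg.norm(P[i]-P[(i+1)%4]),4) for i in range(4)])
# rigid fit
mc,pc=M.mean(0),P.mean(0); H=(M-mc).T@(P-pc); U,_,V=np.linalg.svd(H); R=(U@V).T; o=pc-R@mc
yaw=np.arctan2(R[1,0],R[0,0]); print('manifold',o,np.degrees(yaw),(P-(M@R.T+o)).round(4))
w=lambda x,y,z: np.r_[R@[x/1e3,y/1e3]+o,z/1e3]
for n,p in dict(hook=(20,-190,141),tip=(20,-207,147),foot=(-70,-125,63),footl=(-70,125,63)).items():
    a=proj(C,w(*p));b=proj(S,w(*p)); print(n,w(*p).round(4),'t2',((a-[105,135]+.4)*5).round(),'s2',((b-[120,180]+.4)*5.5).round())
for i,y in enumerate((90,54,18,-18,-54,-90)):
    z=(-36.8,129.2) if i!=1 else (-76.7+8 , 112)
    print(i+1,w(z[0],y,z[1]).round(4),'t2',((proj(C,w(z[0],y,z[1]))-[105,135]+.4)*5).round(),'s2',((proj(S,w(z[0],y,z[1]))-[120,180]+.4)*5.5).round())
t3=lambda u,v:(260+u/6-.4,170+v/6-.4)
for n,p,z in [('rimc',(291,393),.06),('floor',(285,397),.004),('bar1',(170,285),.052),('bar2',(143,460),.052),('crown',(143,370),.052),('arm1',(300,300),.052),('arm2',(275,490),.052),('vial',(247,563),.07),('dropper',(468,426),.104)]:
    print(n,onz(C,*t3(*p),z).round(4))
print('timer',onz(C,*t2(453,465),.062).round(4),'vialb',onz(C,*t2(266,411),.062).round(4))
s=monitor.read_state();print(cv2.Rodrigues(np.array(s['orientation']))[0].round(3))
E
```

```text
['IKError', 'close_job', 'tip_extent'] ['read_state']
[[ 0.6866  0.2337]
 [ 0.6637 -0.0139]
 [ 0.5834 -0.0077]
 [ 0.6082  0.2398]] [np.float64(0.2487), np.float64(0.0805), np.float64(0.2488), np.float64(0.0786)]
manifold [0.61457022 0.11495584] -5.39807141532742 [[-0.0015  0.0001]
 [-0.0008  0.0014]
 [ 0.0005 -0.0001]
 [ 0.0018 -0.0014]]
hook [ 0.6166 -0.0761  0.141 ] t2 [655. 197.] s2 [622. 131.]
tip [ 0.615 -0.093  0.147] t2 [683. 199.] s2 [645. 110.]
foot [ 0.5331 -0.0029  0.063 ] t2 [545. 352.] s2 [649. 367.]
footl [0.5566 0.246  0.063 ] t2 [140. 308.] s2 [235. 609.]
1 [0.5864 0.208  0.1292] t2 [170. 245.] s2 [239. 430.]
2 [0.5513 0.1752 0.112 ] t2 [232. 309.] s2 [350. 453.]
3 [0.5796 0.1363 0.1292] t2 [292. 258.] s2 [369. 361.]
4 [0.5762 0.1005 0.1292] t2 [353. 265.] s2 [430. 328.]
5 [0.5729 0.0647 0.1292] t2 [414. 272.] s2 [489. 297.]
6 [0.5695 0.0288 0.1292] t2 [475. 278.] s2 [546. 267.]
rimc [ 0.4454 -0.2927  0.06  ]
floor [ 0.445 -0.293  0.004]
bar1 [ 0.5    -0.2308  0.052 ]
bar2 [ 0.4105 -0.2182  0.052 ]
crown [ 0.4563 -0.2176  0.052 ]
arm1 [ 0.4933 -0.2974  0.052 ]
arm2 [ 0.3963 -0.2855  0.052 ]
vial [ 0.3597 -0.2708  0.07  ]
dropper [ 0.4291 -0.3769  0.104 ]
timer [0.4634 0.0513 0.062 ] vialb [0.4947 0.1665 0.062 ]
[[-0.948 -0.     0.317]
 [-0.317  0.001 -0.948]
 [-0.    -1.    -0.001]]
```

```bash
cat >> h.py <<'E'
def pose():
    s=monitor.read_state(); return np.array(s['tool_pos']),cv2.Rodrigues(np.array(s['orientation']))[0],s
def to(p,R=None):
    """shift (mm, tool axes) of TCP to p, and turn rotvec to R"""
    p0,R0,s=pose(); d=R0.T@(np.array(p)-p0)*1e3
    w=cv2.Rodrigues(R0.T@R)[0].ravel() if R is not None else None
    print('t',round(s['t'],2),'tcp',p0.round(4),'F',np.round(s['force'],1),'op',round(s['opening']*1e3,1)); print('shift',d.round(1),'turn',None if w is None else w.round(3)); return d,w
yawp=np.radians(-8); Xp=np.array([np.cos(yawp),np.sin(yawp),0]); Yp=np.array([-np.sin(yawp),np.cos(yawp),0]); Zw=np.array([0,0,1.])
Pp=np.array([.445,-.2922,0])
yawm=np.radians(-5.4); Xm=np.array([np.cos(yawm),np.sin(yawm),0]); Ym=np.array([-np.sin(yawm),np.cos(yawm),0]); Om=np.array([.6146,.1150,0])
def W(x,y,z): return Om+(Xm*x+Ym*y+Zw*z)/1e3
def Rd(Y,Z): # tool y dir, tool z dir
    Y=Y/np.linalg.norm(Y);Z=Z/np.linalg.norm(Z); return np.c_[np.cross(Y,Z),Y,Z]
E
python3 - <<'E'
from h import *
g=Pp-Xp*.026+Yp*.0735
print(g); R=Rd(-Zw,-Yp); d,w=to(g+[0,0,.20],R); p0,R0,s=pose(); print('after turn', R.T@(g+[0,0,.2]-p0)*1e3)
E
```

```text
[ 0.42948225 -0.2157968   0.        ]
t 0.3 tcp [ 0.1903 -0.5688  0.2263] F [-0.5  0.5 -0.4] op 92.9
shift [-338.8   26.5 -258.9] turn [0.001 0.462 0.   ]
after turn [-187.71762141   26.27462767 -382.88624291]
```

```bash
python3 -m inch '[[[0,0,0,0,0.154,0],[0,0,0,0,0.154,0],[0,0,0,0,0.154,0]]]' 20 10
```

```text
t: 0.68
tool_pos: [0.1903, -0.569, 0.2265]
orientation: [-0.155, -2.147, 2.146]
force: [0.5, -0.3, -0.2]
opening: 0.0677
```

```bash
python3 -m inch '[[[-23.5,0,-47.9,0,0,0],[-23.5,0,-47.9,0,0,0],[-23.5,0,-47.9,0,0,0],[-23.5,0,-47.9,0,0,0],[-23.5,0,-47.9,0,0,0],[-23.5,0,-47.9,0,0,0],[-23.5,0,-47.9,0,0,0],[-23.5,0,-47.9,0,0,0]]]'; python3 -m inch '[[[0,0,0,0,0,0],[0,0,0,0,0,0]]]'
python3 - <<'E'
from h import *
g=Pp-Xp*.026+Yp*.0735
R=Rd(-Zw,-Yp); d,w=to(g+[0,0,.041],R)
C=cam('top'); save(C,'t4',(240,150,400,290),5); S=cam('scene'); save(S,'s4',(220,120,380,280),4)
E
```

```text
t: 1.68
tool_pos: [0.4305, -0.2141, 0.2268]
orientation: [-0.151, -2.149, 2.15]
force: [1.1, -0.6, -0.4]
opening: 0.0199
t: 1.92
tool_pos: [0.4296, -0.2157, 0.2266]
orientation: [-0.149, -2.149, 2.15]
force: [1.0, -0.2, 0.5]
opening: 0.0202
t 1.93 tcp [ 0.4296 -0.2157  0.2266] F [ 1.  -0.2  0.5] op 20.2
shift [ 1.000e-01  1.856e+02 -0.000e+00] turn [-0.     0.001  0.   ]
```

View pics/s4.png

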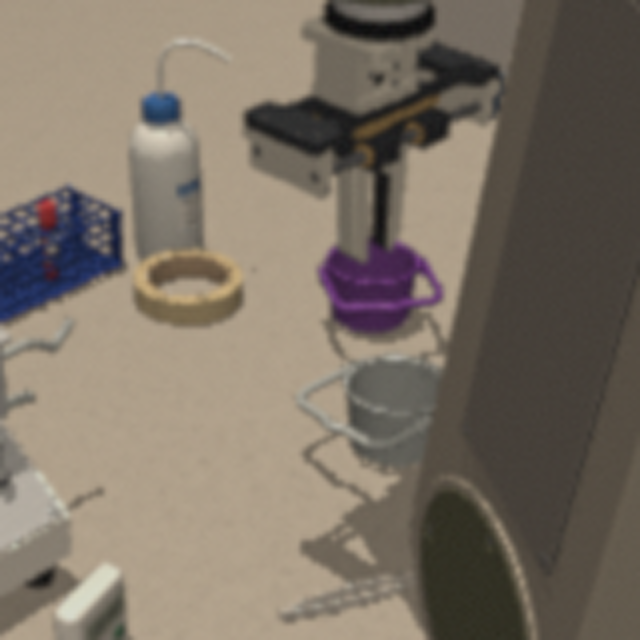

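View pics/t4.png

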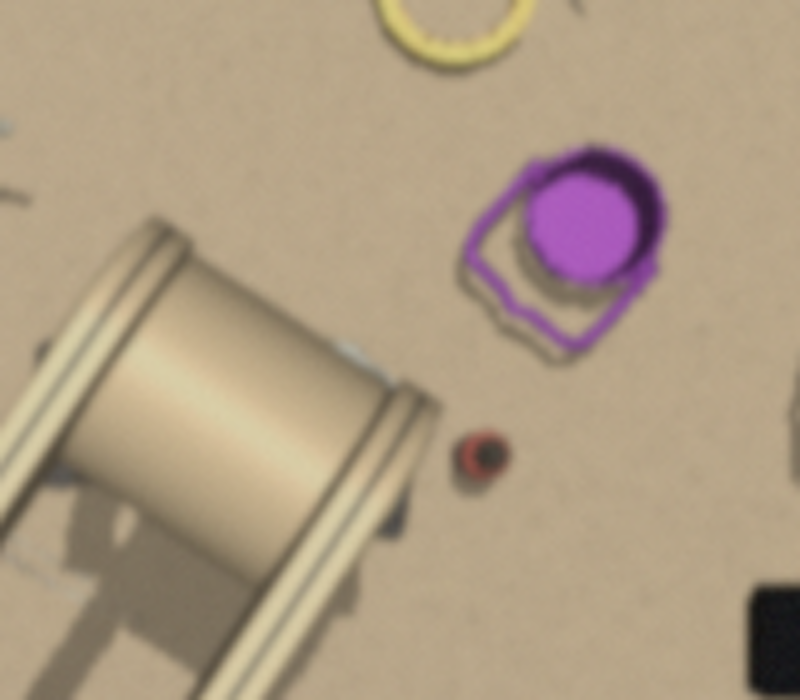

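The scene crop shows the open gripper above the bail, whose left corner is at crop (303,398). I'll descend halfway, then check the bail prediction against the scene view.

```bash
python3 -m inch '[[[0,30,0,0,0,0],[0,30,0,0,0,0],[0,30,0,0,0,0],[0,15,0,0,0,0],[0,0,0,0,0,0]]]'
python3 - <<'E'
from h import *
S=cam('scene'); im=cv2.resize(S[0][180:300,250:370],None,fx=5,fy=5,interpolation=cv2.INTER_CUBIC)
for a,b in [(-48,0),(-48,60),(-38,71.5),(-26,71.5),(-11,71.5),(0,77),(11,71.5),(38,71.5),(48,60)]:
    u=(proj(S,Pp+Xp*a/1e3+Yp*b/1e3+Zw*.052)-[250,180]+.4)*5; cv2.circle(im,tuple(int(k) for k in u),3,(0,0,255),-1)
cv2.imwrite('pics/s5.png',im); to(Pp-Xp*.026+Yp*.0735+[0,0,.041])
E
```

```text
t: 2.65
tool_pos: [0.4287, -0.2159, 0.1208]
orientation: [-0.149, -2.149, 2.146]
force: [0.4, 0.3, 1.6]
opening: 0.0203
t 2.7 tcp [ 0.4295 -0.2162  0.122 ] F [ 0.9  0.1 -0.3] op 19.9
shift [ 0.1 81.  -0.4] turn None
```

View pics/s5.png

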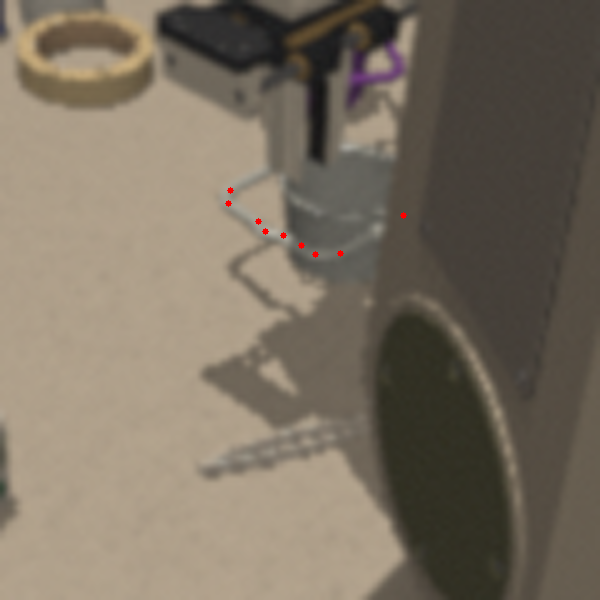

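The projected bail points fall on the bail in the scene view, left corner at crop (229,197) and near corner at (330,255), so I'm descending and closing gently.

```bash
python3 -m inch '[[[0,25,0,0,0,0],[0,25,0,0,0,0],[0,20,0,0,0,0],[0,11,0,0,0,0],[0,0,0,0,0,0]]]'
python3 -m inch '[[[0,0,0,0,0,0],[0,0,0,0,0,0],[0,0,0,0,0,0],[0,0,0,0,0,0]]]' 0 6
python3 - <<'E'
from h import *
S=cam('scene'); save(S,'s6',(240,160,380,280),5); to(Pp-Xp*.026+Yp*.0735+[0,0,.041])
E
```

```text
t: 3.32
tool_pos: [0.4298, -0.2158, 0.0409]
orientation: [-0.15, -2.149, 2.149]
force: [1.2, -1.0, -0.2]
opening: 0.02
t: 3.82
tool_pos: [0.4302, -0.2158, 0.0412]
orientation: [-0.151, -2.149, 2.15]
force: [0.9, -0.6, 1.4]
opening: 0.0073
t 3.88 tcp [ 0.4301 -0.2157  0.0411] F [ 0.4 -0.1  2.3] op 7.7
shift [0.6 0.1 0.1] turn None
```

View pics/s6.png

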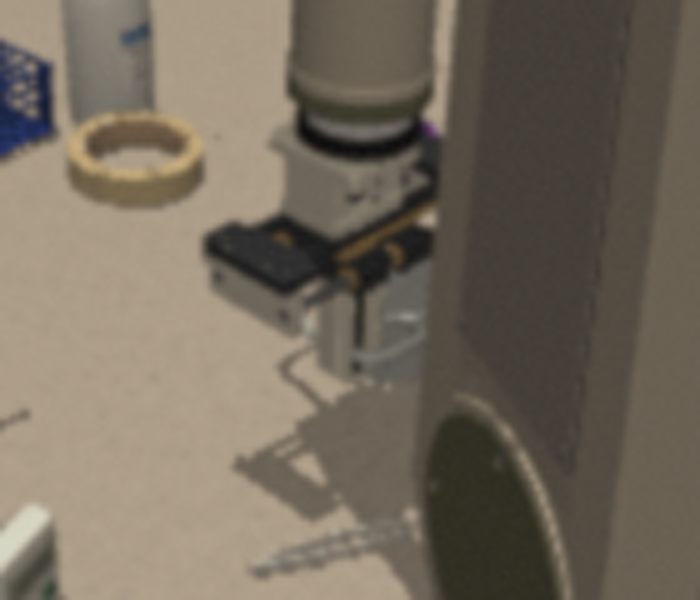

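The fingers stopped at about 8 mm, so they are on the rod. Raising the bail on its arc, with the tool turning along for the first half.

```bash
python3 -m inch '[[[0,-9.4,-0.8,-0.13,0,0],[0,-9.4,-0.8,-0.13,0,0],[0,-9.4,-0.8,-0.13,0,0],[0,-9.4,-0.8,-0.13,0,0],[0,-9.4,-0.8,-0.13,0,0],[0,-9.4,-0.8,-0.13,0,0],[0,0,0,0,0,0]]]'
python3 - <<'E'
from h import *
p0,R0,s=pose(); g=p0-R0[:,1]*.011
h=Pp+Yp*.002+Zw*.052; d=g-h; print('grasp rel hinge',[round(float(d@a)*1e3,1) for a in (Xp,Yp,Zw)],R0.round(3).tolist(),s['opening'],s['force'])
a0=np.arctan2(d@Zw,d@Yp); print(np.degrees(a0))
pr=np.array([np.cos(a0)*Yp+np.sin(a0)*Zw][0])*0
for k in range(1,7):
    f=lambda a:(np.cos(a)*Yp+np.sin(a)*Zw)*71.5
    A=a0+(np.pi/2-a0)*(k-1)/6;B=a0+(np.pi/2-a0)*k/6
    print((R0.T@(f(B)-f(A))).round(1))
S=cam('scene'); save(S,'s7',(240,140,380,280),5)
E
```

```text
t: 4.75
tool_pos: [0.4273, -0.2288, 0.0937]
orientation: [-0.199, -2.846, 1.178]
force: [-0.9, 2.8, 3.8]
opening: 0.0076
grasp rel hinge [-26.4, 50.5, 49.5] [[-0.99, 0.098, -0.1], [0.14, 0.701, -0.7], [0.002, -0.707, -0.707]] 0.007635289923820819 [-0.85876948  2.77831498  3.84397711]
44.40066765324761
[ 0.  -9.5  0.5]
[ 0.  -9.3  1.8]
[-0. -9.  3.]
[-0.  -8.5  4.2]
[-0.  -7.9  5.2]
[-0.  -7.1  6.2]
```

View pics/s7.png

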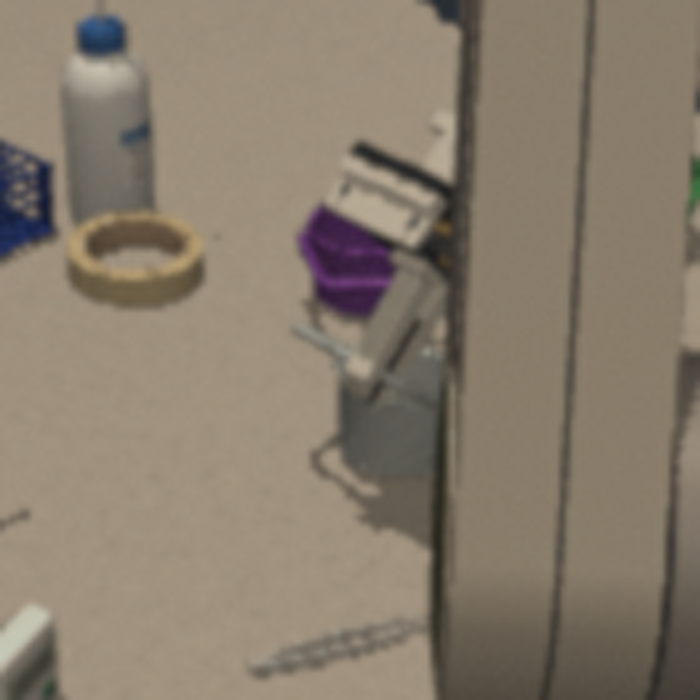

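```bash
python3 - <<'E'
from h import *
C=cam('top'); save(C,'t7',(220,120,400,290),4.5)
E
```

```text
(no output)
```

View pics/t7.png

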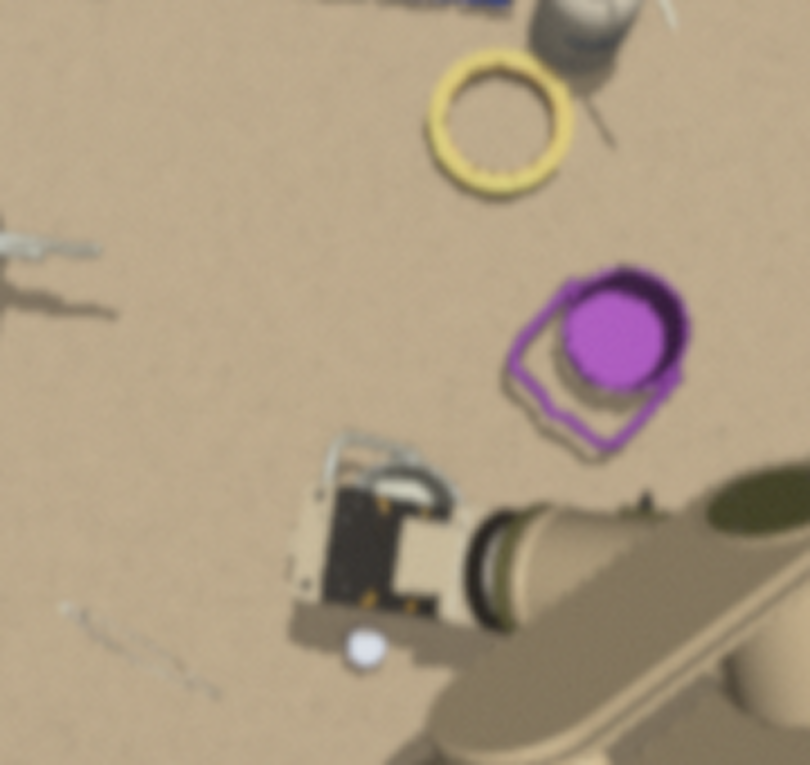

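The tilted gripper body could come down on the dropper at (522,545), which is hidden under the wrist. I'll turn the tool most of the way back about the grasp point before raising further.

```bash
python3 -m inch '[[[0,-0.1,1.4,0.13,0,0],[0,-0.1,1.4,0.13,0,0],[0,-0.1,1.4,0.13,0,0],[0,-0.1,1.4,0.13,0,0],[0,0,0,0,0,0]]]'
python3 - <<'E'
from h import *
p0,R0,s=pose(); g=p0-R0[:,1]*.011
h=Pp+Yp*.002+Zw*.052; d=g-h; print('grasp rel hinge',[round(float(d@a)*1e3,1) for a in (Xp,Yp,Zw)],R0.round(3).tolist(),s['opening'],s['force'])
a0=np.arctan2(d@Zw,d@Yp); print(np.degrees(a0))
for k in range(1,7):
    f=lambda a:(np.cos(a)*Yp+np.sin(a)*Zw)*71.5
    A=a0+(np.pi/2-a0)*(k-1)/6;B=a0+(np.pi/2-a0)*k/6
    print((R0.T@(f(B)-f(A))).round(1))
C=cam('top'); save(C,'t8',(220,120,400,290),4.5)
E
```

```text
t: 5.48
tool_pos: [0.4278, -0.2317, 0.0925]
orientation: [-0.166, -2.421, 1.864]
force: [-1.3, 3.0, 0.9]
opening: 0.0077
grasp rel hinge [-25.5, 52.7, 51.2] [[-0.991, 0.036, -0.13], [0.135, 0.253, -0.958], [-0.002, -0.967, -0.256]] 0.00770776498033321 [-1.30763098  2.99940788  0.88911637]
44.131694603937504
[ 0.  -8.   5.2]
[ 0.  -7.2  6.2]
[ 0.  -6.3  7.1]
[ 0.  -5.3  7.9]
[ 0.  -4.2  8.5]
[ 0. -3.  9.]
```

View pics/t8.png

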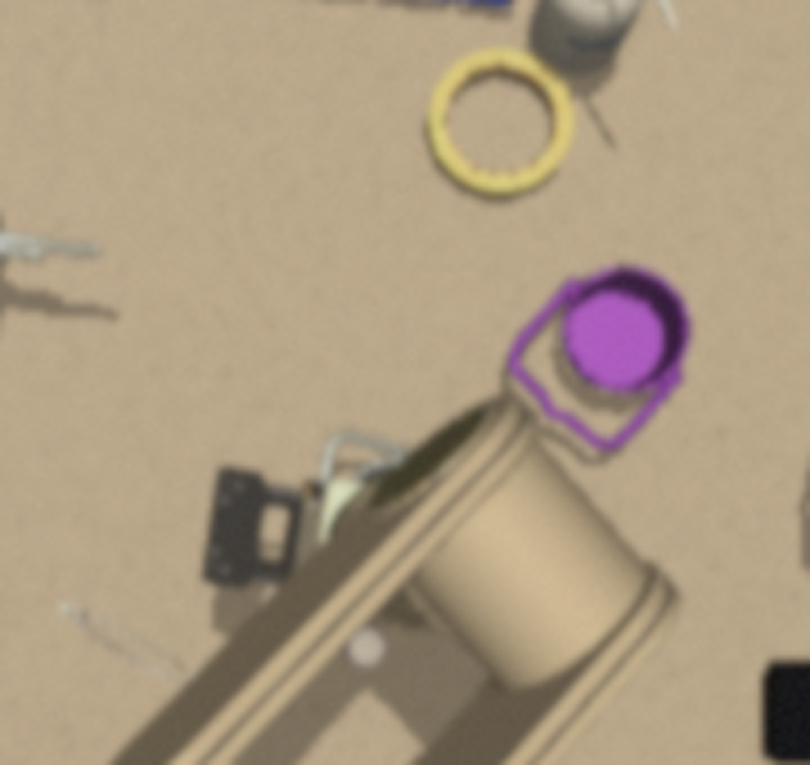

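```bash
python3 -m inch '[[[0,-8,5.2,0,0,0],[0,-7.2,6.2,0,0,0],[0,-6.3,7.1,0,0,0],[0,-5.3,7.9,0,0,0],[0,-4.2,8.5,0,0,0],[0,-3,9,0,0,0],[0,0,0,0,0,0]]]'
python3 -m inch '[[[0,0,0,0,0,0],[0,0,0,0,0,0]]]' 0 60
python3 - <<'E'
from h import *
p0,R0,s=pose(); g=p0-R0[:,1]*.011
h=Pp+Yp*.002+Zw*.052; d=g-h; print('grasp rel hinge',[round(float(d@a)*1e3,1) for a in (Xp,Yp,Zw)],s['opening'],s['force'])
S=cam('scene'); save(S,'s9',(240,140,380,280),5)
print('up 10mm',(R0.T@[0,0,10]).round(2))
E
```

```text
t: 6.4
tool_pos: [0.4199, -0.2849, 0.113]
orientation: [-0.17, -2.419, 1.86]
force: [-0.8, 0.3, 0.2]
opening: 0.0075
t: 6.65
tool_pos: [0.4201, -0.2837, 0.113]
orientation: [-0.168, -2.42, 1.86]
force: [-0.1, 1.4, -1.7]
opening: 0.0066
grasp rel hinge [-25.8, 0.1, 71.6] 0.006598304836299783 [-0.10094539  1.43761561 -1.66516254]
up 10mm [ 0.   -9.66 -2.57]
```

View pics/s9.png

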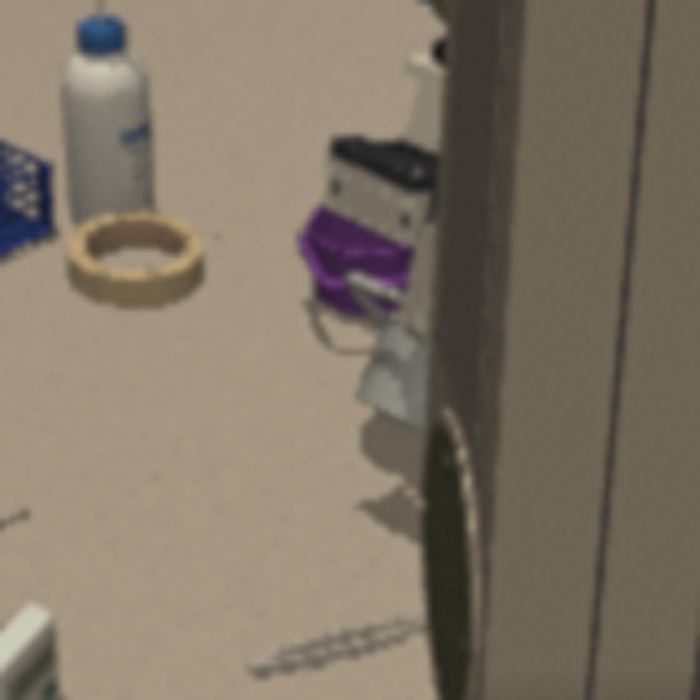

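```bash
python3 -m inch '[[[0,-4.8,-1.3,0,0,0],[0,-9.7,-2.6,0,0,0],[0,-9.7,-2.6,0,0,0],[0,-9.7,-2.6,0,0,0],[0,-9.7,-2.6,0,0,0],[0,-4.8,-1.3,0,0,0],[0,0,0,0,0,0],[0,0,0,0,0,0]]]'
python3 - <<'E'
from h import *
p0,R0,s=pose(); g=p0-R0[:,1]*.011; print(g,s['opening'],s['force'])
S=cam('scene'); save(S,'s10',(200,100,380,280),4.4)
C=cam('top'); save(C,'t10',(220,120,400,290),4.4)
E
```

```text
t: 7.7
tool_pos: [0.4199, -0.2838, 0.1628]
orientation: [-0.168, -2.42, 1.859]
force: [-0.2, 0.0, -3.6]
opening: 0.0062
[ 0.41955481 -0.28656169  0.17346184] 0.006217776575968233 [-0.23576465  0.03802316 -3.57454883]
```

View pics/s10.png

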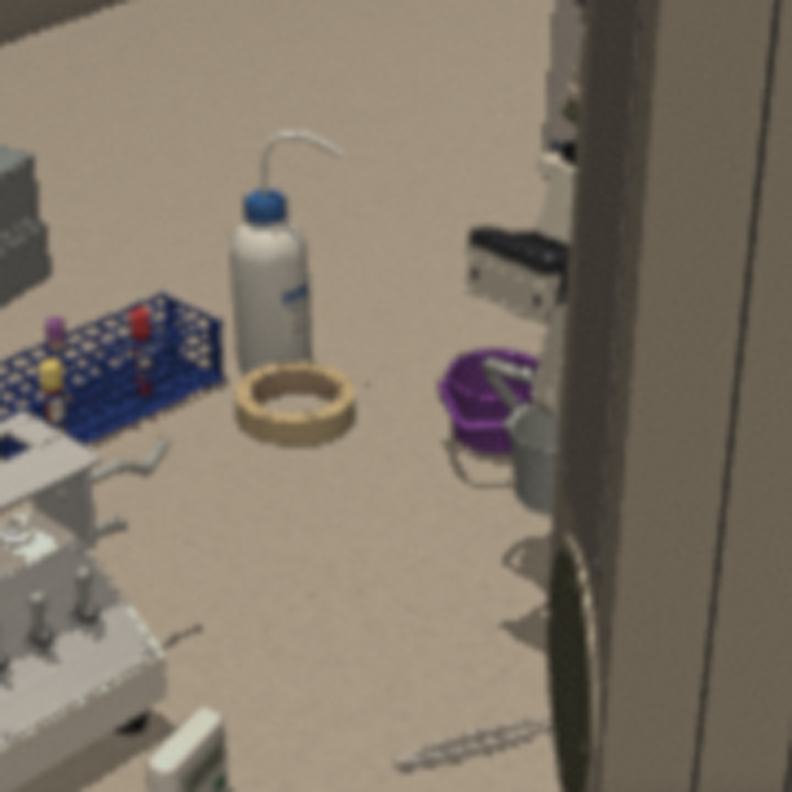

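View pics/t10.png

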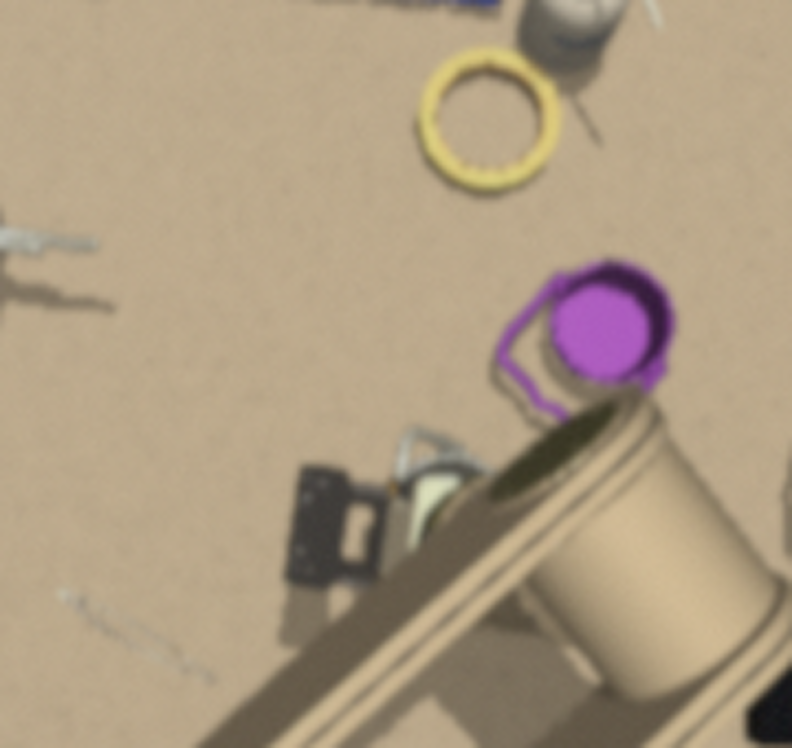

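```bash
python3 - <<'E'
from h import *
C=cam('top');S=cam('scene')
p0,R0,s=pose(); g=p0-R0[:,1]*.011
c=lambda u,v:(220+u/4.4-.4,120+v/4.4-.4)
print('g',g,'proj t10',(proj(C,g)-[220,120])*4.4)
print('bar corner far z.173',onz(C,*c(415,430),.173),'ear z.10',onz(C,*c(487,470),.102))
cr=g+Xp*.026+Zw*.0055; print('crown',cr)
for b in (0,20,-20,30):
    hc=g+Xp*.026-(Zw*np.cos(np.radians(b))+Yp*np.sin(np.radians(b)))*.0715
    print(b,[(((proj(C,hc+Xp*k))-[220,120])*4.4).round() for k in(-.048,.048)],(proj(S,hc+Xp*.048)-[200,100])*4.4)
print((proj(C,g+Xp*.064)-[220,120])*4.4,(proj(S,g+Xp*.064)-[200,100])*4.4)
save(C,'t11',(290,200,350,250),12); save(S,'s11',(290,160,340,230),8)
E
```

```text
g [ 0.41956004 -0.28658147  0.17344315] proj t10 [388.71825716 541.66421007]
bar corner far z.173 [ 0.49180408 -0.30160016  0.173     ] ear z.10 [ 0.47062312 -0.35540515  0.102     ]
crown [ 0.44530701 -0.29019997  0.17894315]
0 [array([377., 576.]), array([398., 434.])] [477.44525761 431.7631344 ]
20 [array([414., 581.]), array([435., 439.])] [500.21512402 415.14118174]
-20 [array([341., 570.]), array([363., 428.])] [454.63611615 438.62393095]
30 [array([431., 584.]), array([452., 441.])] [510.8085093  403.77729974]
[403.57543292 441.96686912] [491.43706036 351.32480792]
```

View pics/t11.png

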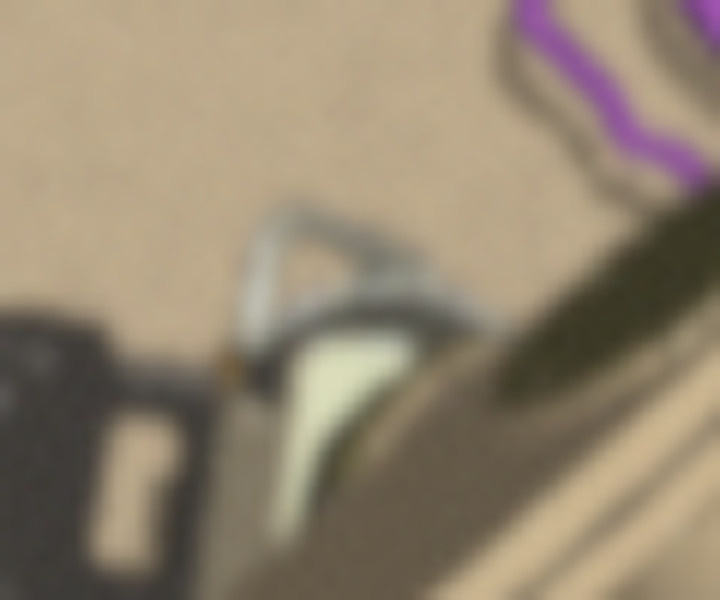

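View pics/s11.png

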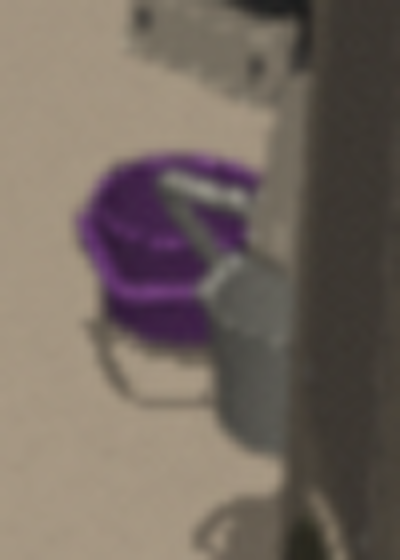

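The bail leans about 30° towards +y in the grip (hinge ear at scene s11 (225,265)). Tilting the tool 30° will bring it upright. I'll carry the pail clear of the dropper first, then tilt.

```bash
python3 - <<'E'
from h import *
g=W(20,-250,190)-Xm*.026-Zw*.0055
p0,R0,s=pose(); to(g+R0[:,1]*.011)
R=Rd(Ym-Zw,-(Ym+Zw)); print(cv2.Rodrigues(R0.T@R)[0].ravel(),g)
E
```

```text
t 7.9 tcp [ 0.4199 -0.2838  0.1628] F [ 0.5  0.  -3.4] op 6.0
shift [-142.7   34.2 -171.7] turn None
[-0.52482013 -0.039716   -0.02219613] [ 0.58509955 -0.13332584  0.1845    ]
```

```bash
python3 -m inch '[[[-4,1,-5,0,0,0],[-8,2,-9.6,0,0,0],[-10,2.4,-12,0,0,0],[-10,2.4,-12,0,0,0],[-10,2.4,-12,0,0,0],[-10,2.4,-12,0,0,0],[-10,2.4,-12,0,0,0],[-10,2.4,-12,0,0,0]]]'
python3 -m inch '[[[-10,2.4,-12,0,0,0],[-10,2.4,-12,0,0,0],[-10,2.4,-12,0,0,0],[-10,2.4,-12,0,0,0],[-10,2.4,-12,0,0,0],[-10,2.4,-12,0,0,0],[-7,1.6,-8,0,0,0],[-3.7,1,-5,0,0,0]]]'
python3 - <<'E'
from h import *
g=W(20,-250,190)-Xm*.026-Zw*.0055
p0,R0,s=pose(); print('g',p0-R0[:,1]*.011,g); to(g+R0[:,1]*.011)
R=Rd(Ym-Zw,-(Ym+Zw)); print(cv2.Rodrigues(R0.T@R)[0].ravel())
S=cam('scene'); save(S,'s12',(160,100,340,240),4.4);C=cam('top'); save(C,'t12',(180,110,340,250),4.4)
E
```

```text
t: 8.9
tool_pos: [0.5044, -0.2059, 0.1687]
orientation: [-0.169, -2.42, 1.86]
force: [0.0, 0.4, -3.4]
opening: 0.0061
t: 9.9
tool_pos: [0.5862, -0.1303, 0.1741]
orientation: [-0.168, -2.42, 1.86]
force: [0.3, -0.2, -3.1]
opening: 0.0066
g [ 0.585773   -0.13306315  0.18470957] [ 0.58509955 -0.13332584  0.1845    ]
t 9.9 tcp [ 0.5862 -0.1303  0.1741] F [ 0.3 -0.2 -3.1] op 6.6
shift [0.6 0.1 0.4] turn None
[-0.52536784 -0.03904537 -0.02243181]
```

View pics/s12.png

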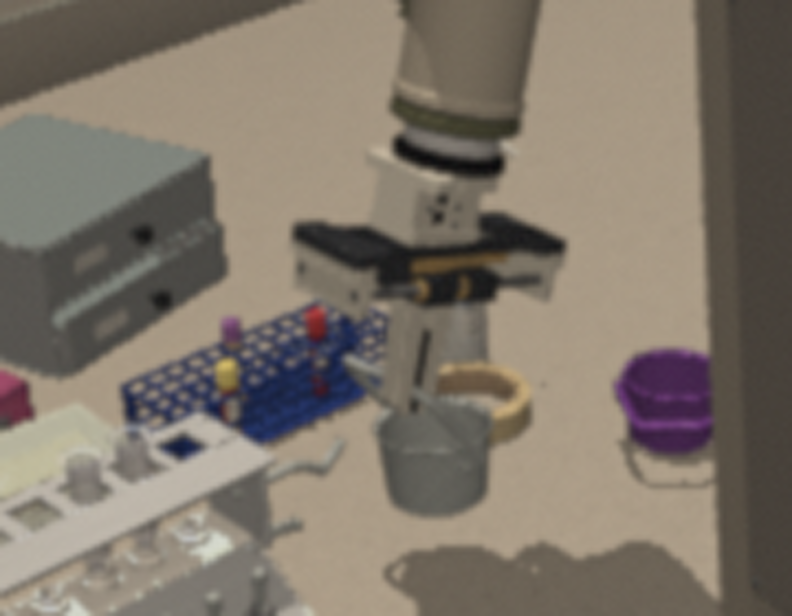

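View pics/t12.png

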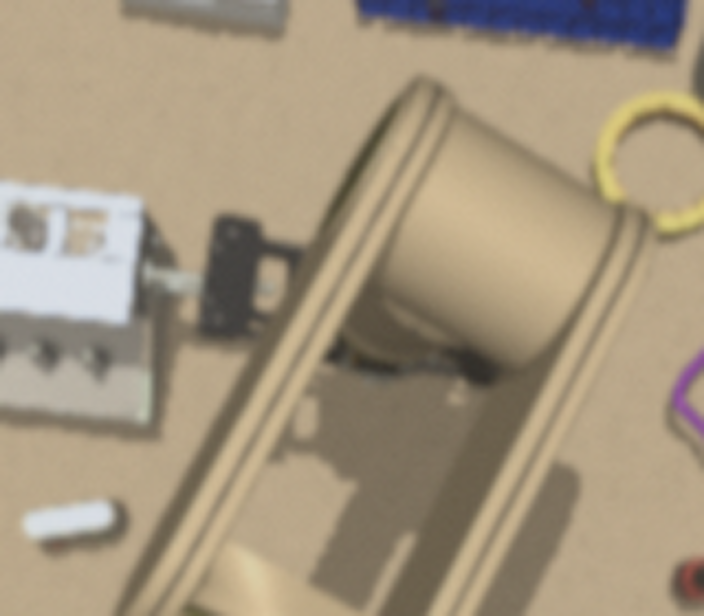

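```bash
python3 -m inch '[[[0,-0.1,-1.4,-0.131,-0.01,-0.006],[0,-0.1,-1.4,-0.131,-0.01,-0.006],[0,-0.1,-1.4,-0.131,-0.01,-0.006],[0,-0.1,-1.4,-0.131,-0.01,-0.006],[0,0,0,0,0,0],[0,0,0,0,0,0]]]'
python3 - <<'E'
from h import *
g=W(20,-250,190)-Xm*.026-Zw*.0055
p0,R0,s=pose(); G=p0-R0[:,1]*.011; print('g',G,g); to(g+R0[:,1]*.011)
S=cam('scene'); save(S,'s13',(160,100,340,240),4.4)
for b in (0,10,20,30,-10):
    hc=G+Xm*.026-(Zw*np.cos(np.radians(b))+Ym*np.sin(np.radians(b)))*.0715
    print(b,[(proj(S,hc+Xm*k)-[160,100])*4.4 for k in (-.048,.048)])
print((proj(S,G+Xm*.064)-[160,100])*4.4,(proj(S,G)-[160,100])*4.4)
E
```

```text
t: 10.75
tool_pos: [0.5864, -0.1264, 0.177]
orientation: [-0.134, -2.863, 1.193]
force: [-0.4, 0.2, -3.4]
opening: 0.0061
g [ 0.58569615 -0.13412975  0.18479652] [ 0.58509955 -0.13332584  0.1845    ]
t 10.75 tcp [ 0.5864 -0.1264  0.177 ] F [-0.4  0.2 -3.4] op 6.1
shift [ 0.7  0.7 -0.3] turn None
0 [array([433.61815754, 480.6068771 ]), array([342.63775994, 430.91809931])]
10 [array([446.46850473, 472.40587624]), array([355.42349206, 423.32087878])]
20 [array([458.73156548, 461.92386119]), array([367.55173377, 413.48096797])]
30 [array([470.08673176, 449.47057304]), array([378.70419996, 401.69072285])]
-10 [array([420.52535212, 486.26330288]), array([329.53841251, 436.02700596])]
[346.37834254 348.84964453] [408.42962804 380.2151761 ]
```

View pics/s13.png

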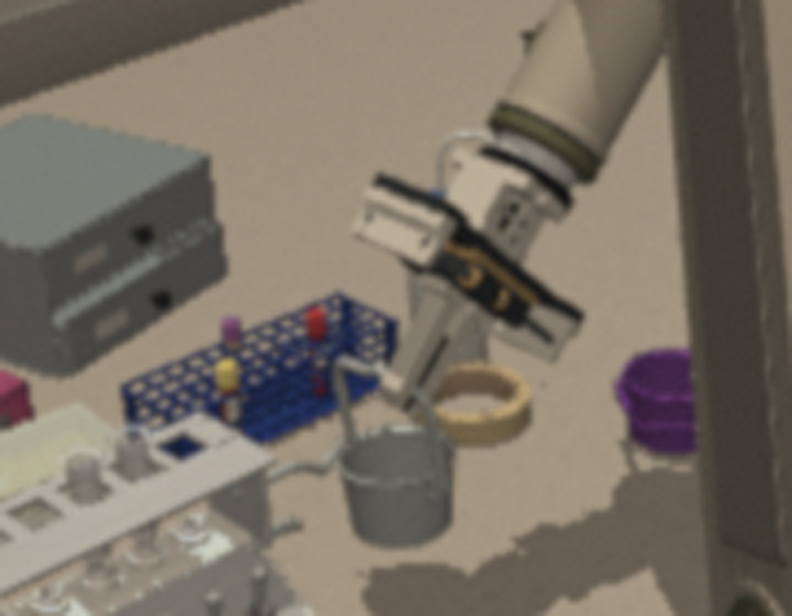

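The bail is now upright, with far ear at s13 (345,437) and crown near (365,368). The far side hangs a few degrees low, so the crown sits about 2 mm lower than commanded. Approaching the hook.

```bash
python3 - <<'E'
from h import *
p0,R0,s=pose(); G=p0-R0[:,1]*.011; cr=G+Xm*.026+Zw*.0035
loc=lambda p:np.array([(p-Om)@Xm,(p-Om)@Ym,p[2]])*1e3
print('crown now',loc(cr).round(1))
last=cr
for w in [(20,-214,172),(20,-203,164),(20,-194,155),(20,-190,139)]:
    t=W(*w); print(w,(R0.T@(t-last)*1e3).round(1)); last=t
E
```

```text
crown now [  20.9 -250.3  189. ]
(20, -214, 172) [  0.9  37.7 -13.8]
(20, -203, 164) [-0.  13.4 -2.2]
(20, -194, 155) [-0.  12.7 -0.1]
(20, -190, 139) [ 0.  14.2  8.4]
```

```bash
python3 -m inch '[[[0,5,-2,0,0,0],[0,9,-3.4,0,0,0],[0,9,-3.4,0,0,0],[0.9,9,-3.4,0,0,0],[0,5.7,-1.6,0,0,0],[0,0,0,0,0,0],[0,0,0,0,0,0]]]'
python3 - <<'E'
from h import *
p0,R0,s=pose(); G=p0-R0[:,1]*.011; cr=G+Xm*.026+Zw*.0035
loc=lambda p:np.array([(p-Om)@Xm,(p-Om)@Ym,p[2]])*1e3
print('crown now',loc(cr).round(1),s['force'])
S=cam('scene'); print('crown px',(proj(S,cr)-[200,150])*7,'tip',(proj(S,W(20,-207,147))-[200,150])*7); save(S,'s14',(200,150,310,235),7)
C=cam('top'); save(C,'t14',(180,110,340,250),4.4)
E
```

```text
t: 11.68
tool_pos: [0.5888, -0.0899, 0.16]
orientation: [-0.133, -2.865, 1.189]
force: [0.7, 0.5, -3.0]
opening: 0.0063
crown now [  19.6 -214.2  171.3] [ 0.68726314  0.47357015 -2.96815628]
crown px [268.48686189 292.52624185] tip [258.41275842 347.03329059]
```

View pics/s14.png

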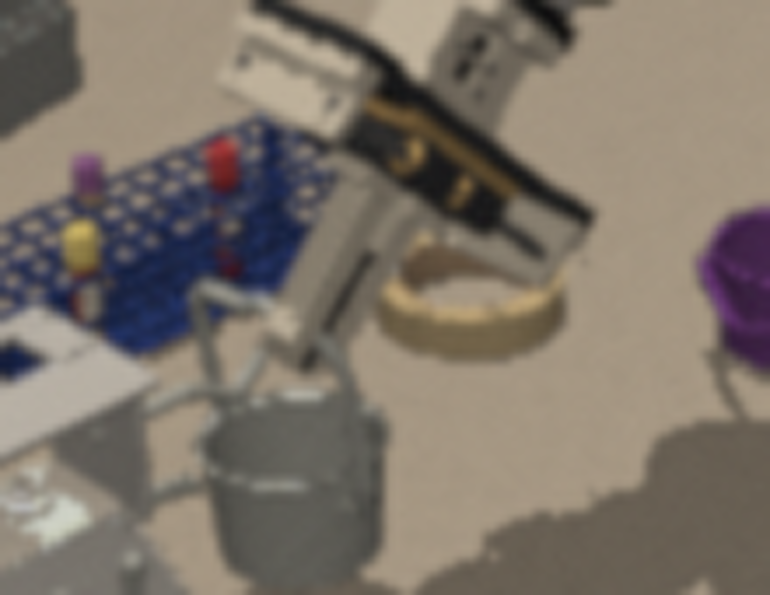

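View pics/t14.png

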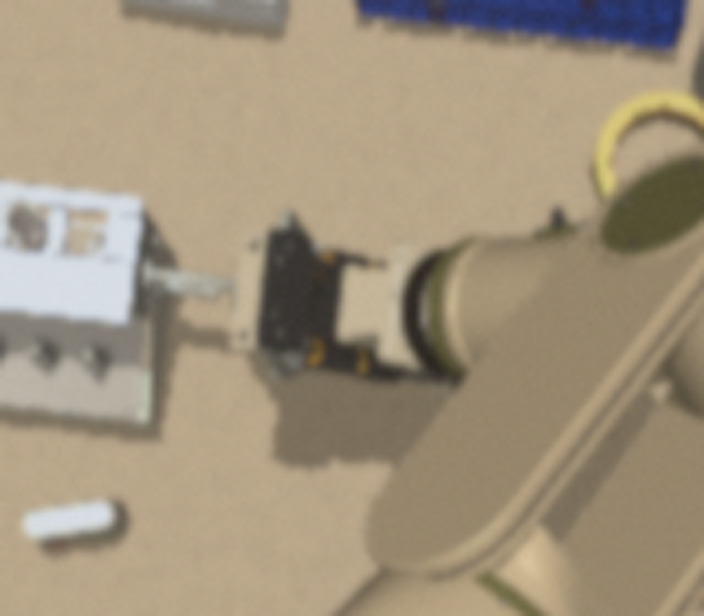

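```bash
python3 -m inch '[[[0,4,-1.5,0,0,0],[0,5,-1.5,0,0,0],[0,4.4,-1.2,0,0,0],[0,4.5,0,0,0,0],[0,4.2,0,0,0,0],[0,4,0,0,0,0],[0,0,0,0,0,0],[0,0,0,0,0,0]]]'
python3 - <<'E'
from h import *
p0,R0,s=pose(); G=p0-R0[:,1]*.011; cr=G+Xm*.026+Zw*.0035
loc=lambda p:np.array([(p-Om)@Xm,(p-Om)@Ym,p[2]])*1e3
print('crown now',loc(cr).round(1),s['force'])
S=cam('scene'); print('G',(proj(S,G)-[200,150])*7,'crown px',(proj(S,cr)-[200,150])*7,'trough',(proj(S,W(20,-190,141))-[200,150])*7); save(S,'s15',(200,150,310,235),7)
t=W(20,-190,139); print((R0.T@(t-cr)*1e3).round(1))
E
```

```text
t: 12.78
tool_pos: [0.5908, -0.0685, 0.1445]
orientation: [-0.133, -2.865, 1.189]
force: [0.3, 0.0, -2.8]
opening: 0.0062
crown now [  19.6 -192.7  155.8] [ 0.31271556  0.02915595 -2.75650124]
G [273.13298565 371.75460537] crown px [232.40075308 342.39495156] trough [229.15156536 373.8150168 ]
[-0.4 13.8 10. ]
```

View pics/s15.png

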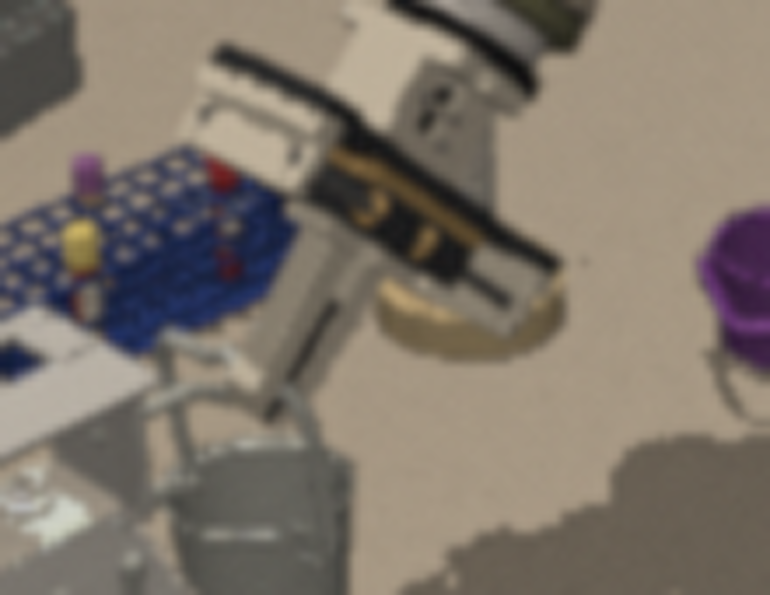

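```bash
python3 -m inch '[[[0,4,2.5,0,0,0],[0,3.5,3,0,0,0],[0,0,0,0,0,0]]]'
python3 - <<'E'
from h import *
S=cam('scene'); save(S,'s16',(200,150,310,235),7)
p0,R0,s=pose(); G=p0-R0[:,1]*.011; cr=G+Xm*.026+Zw*.0035
loc=lambda p:np.array([(p-Om)@Xm,(p-Om)@Ym,p[2]])*1e3
print('crown now',loc(cr).round(1),s['force'])
E
```

```text
t: 13.2
tool_pos: [0.5908, -0.067, 0.1349]
orientation: [-0.133, -2.865, 1.189]
force: [0.6, -1.0, -1.4]
opening: 0.006
crown now [  19.4 -191.3  146.4] [-0.13367444 -0.31728598 -2.02126741]
```

View pics/s16.png

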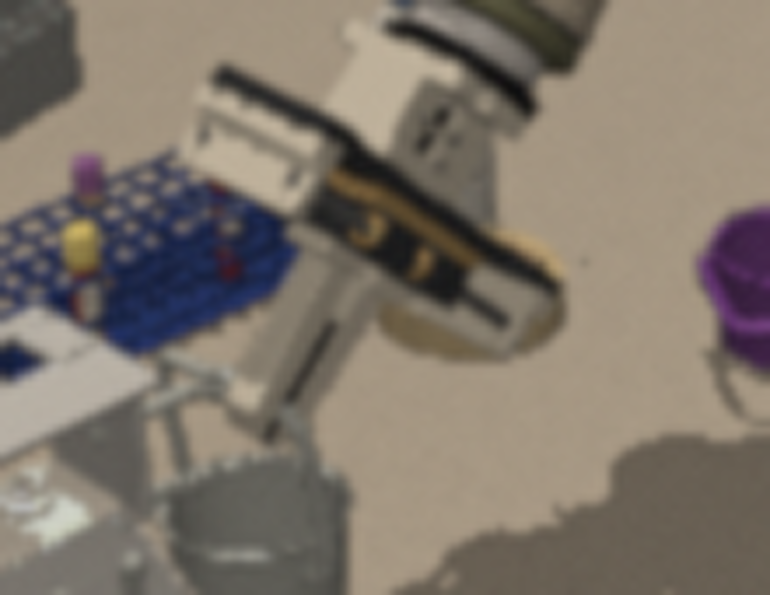

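```bash
python3 -m inch '[[[0,1.5,1.2,0,0,0],[0,1.5,1.2,0,0,0],[0,0,0,0,0,0],[0,0,0,0,0,0]]]'; python3 -m inch '[[[0,0.8,0.6,0,0,0],[0,0,0,0,0,0],[0,0,0,0,0,0]]]'
python3 - <<'E'
from h import *
S=cam('scene'); save(S,'s17',(200,150,310,235),7)
p0,R0,s=pose(); G=p0-R0[:,1]*.011; cr=G+Xm*.026+Zw*.0035
loc=lambda p:np.array([(p-Om)@Xm,(p-Om)@Ym,p[2]])*1e3
print('crown now',loc(cr).round(1),s['force'],s['opening'])
E
```

```text
t: 13.75
tool_pos: [0.591, -0.0666, 0.1332]
orientation: [-0.132, -2.867, 1.188]
force: [-5.4, -1.0, 9.7]
opening: 0.0066
t: 14.12
tool_pos: [0.5911, -0.0664, 0.1328]
orientation: [-0.132, -2.868, 1.188]
force: [-8.4, -2.0, 12.6]
opening: 0.0064
crown now [  19.7 -190.6  144.1] [-7.96425641 -2.40821749 12.0908808 ] 0.0060306777315218855
```

View pics/s17.png

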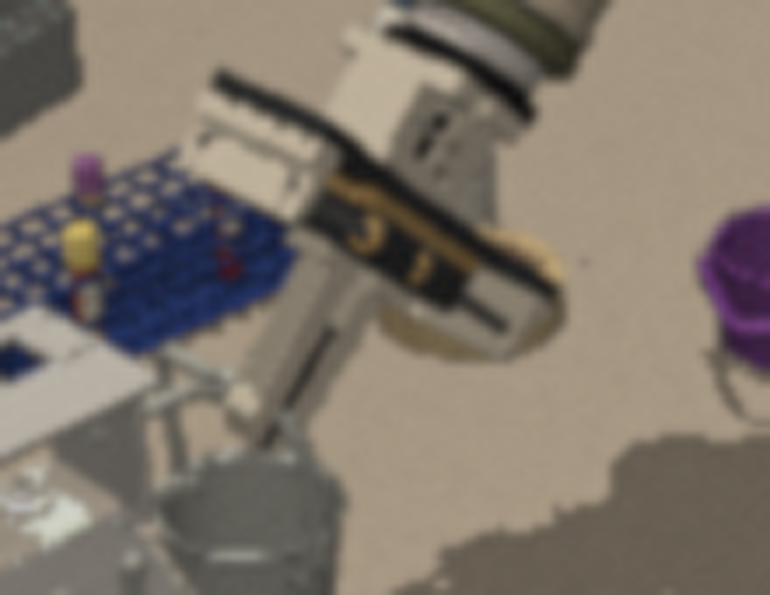

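```bash
python3 -m inch '[[[0,-0.8,-0.8,0,0,0],[0,0,0,0,0,0],[0,0,0,0,0,0]]]'; python3 -m inch '[[[0,0,0,0,0,0],[0,0,0,0,0,0],[0,0,0,0,0,0],[0,0,0,0,0,0],[0,0,0,0,0,0],[0,0,0,0,0,0]]]' 18 10
python3 - <<'E'
from h import *
S=cam('scene'); save(S,'s18',(200,150,310,235),7)
p0,R0,s=pose();print(s['force'],s['opening'])
E
```

```text
t: 14.55
tool_pos: [0.591, -0.0665, 0.1333]
orientation: [-0.133, -2.867, 1.189]
force: [-6.4, -3.2, 8.4]
opening: 0.006
t: 15.3
tool_pos: [0.5909, -0.0664, 0.1315]
orientation: [-0.133, -2.865, 1.189]
force: [-0.4, -0.4, 0.0]
opening: 0.0179
[-0.4544292  0.4521585 -0.0274835] 0.01779357686146576
```

View pics/s18.png

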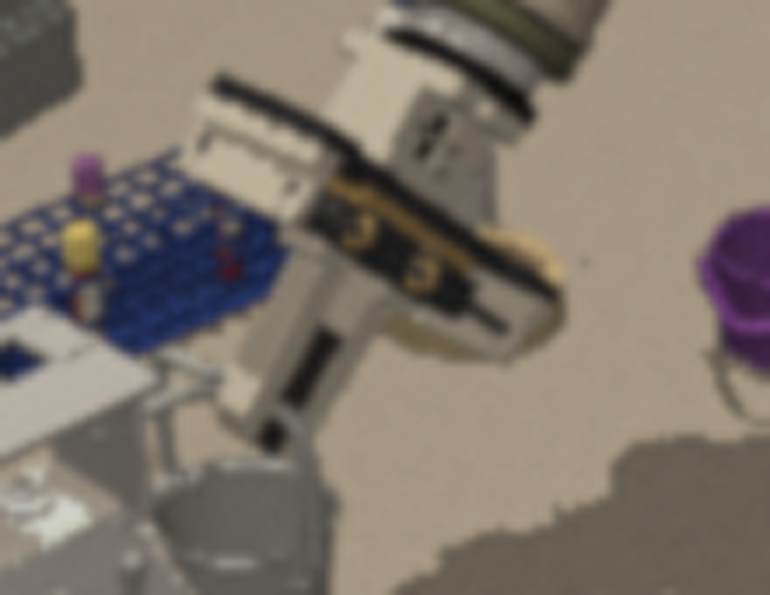

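```bash
python3 -m inch '[[[0,-3,0,0,0,0],[0,-6,0,0,0,0],[0,-6,0,0,0,0],[0,-6,0,0,0,0],[0,-8,0,0,0,0]]]'; python3 -m inch '[[[0,-12,0,0,0,0],[0,-20,0,0,0,0],[0,-20,0,0,0,0],[0,-20,0,0,0,0],[0,0,0,0,0,0]]]'
python3 - <<'E'
from h import *
S=cam('scene'); save(S,'s19',(190,150,300,235),7)
C=cam('top'); save(C,'t19',(200,120,330,220),6)
p0,R0,s=pose();print(s['force'],s['opening'],p0)
E
```

```text
t: 15.98
tool_pos: [0.5889, -0.0872, 0.1525]
orientation: [-0.133, -2.865, 1.189]
force: [-1.0, -0.5, 0.2]
opening: 0.0182
t: 16.6
tool_pos: [0.585, -0.1394, 0.2048]
orientation: [-0.137, -2.866, 1.192]
force: [-0.1, 0.2, 0.3]
opening: 0.018
[-0.92454643  0.08247071 -0.24569455] 0.017670976397058582 [ 0.5843344  -0.13765682  0.20297055]
```

View pics/s19.png

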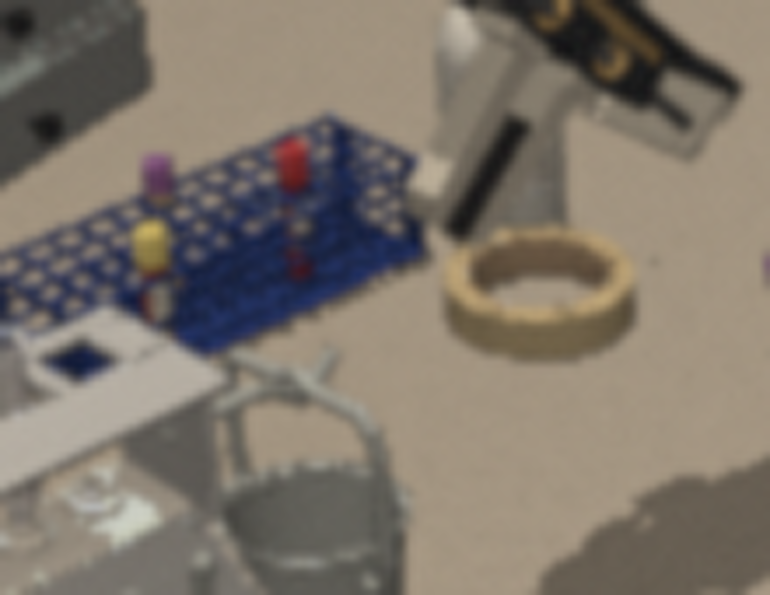

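View pics/t19.png

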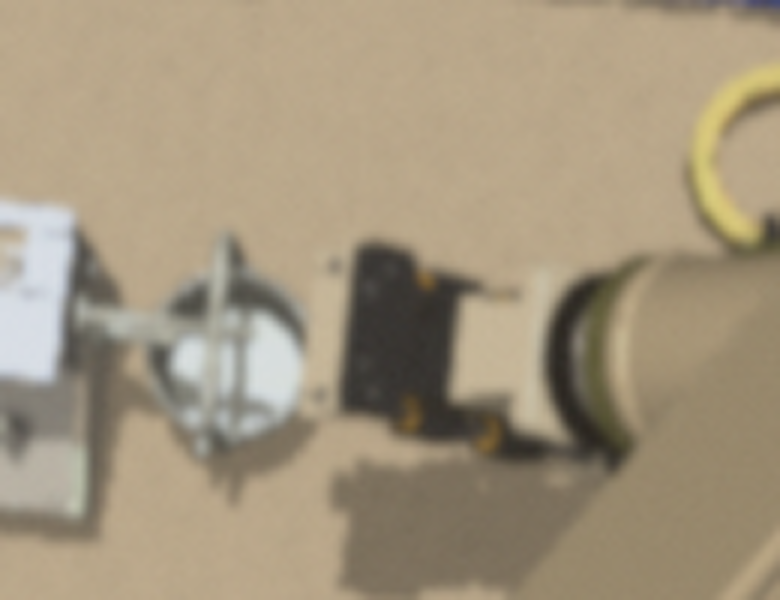

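The pail hangs free on the hook: s19 shows the bar crossing the V at about (295,378). Next I'll check its centring and level, and work out the lever moves.

```bash
python3 - <<'E'
from h import *
C=cam('top')
S=cam('scene')
loc=lambda p:np.array([(p-Om)@Xm,(p-Om)@Ym,p[2]])*1e3
c=lambda u,v:(200+u/6-.4,120+v/6-.4)
for n,p,z in [('bar far',(227,240),.133),('bar near',(203,447),.133),('rim c',(225,355),.074)]: print(n,loc(onz(C,*c(*p),z)).round(1))
print('trough px t19',(proj(C,W(20,-190,141))-[200,120]+.4)*6,'s19',(proj(S,W(20,-190,141))-[190,150]+.4)*7)
p0,R0,s=pose(); print(s['q'])
# lever pose: tool dir 45 deg in manifold xz plane, jaw in plane
th=np.radians(45); d=Xm*np.sin(th)-Zw*np.cos(th)
for sg in (1,-1):
    j=sg*(Xm*np.cos(th)+Zw*np.sin(th)); R=Rd(d,j); print(sg,cv2.Rodrigues(R0.T@R)[0].ravel())
# intermediate: vertical
for sg in (1,-1):
  for nm,J in (('Y',Ym),('X',Xm)):
    R=Rd(-Zw,sg*J); print(nm,sg,cv2.Rodrigues(R0.T@R)[0].ravel())
E
```

```text
bar far [  64.2 -189.6  133. ]
bar near [ -37.9 -189.8  133. ]
rim c [  16.5 -188.5   74. ]
trough px t19 [215.6380313 326.6852655] s19 [301.95156536 376.6150168 ]
[-0.69089009  0.44908497  1.35304042  0.64196627  1.79900779  0.97245495]
1 [ 1.21091975 -1.70881661  0.00216718]
-1 [-0.00199109  1.11096534  1.11252684]
Y 1 [ 0.00373038 -2.90224859 -1.20119107]
X 1 [ 0.61536024 -1.48172458 -0.61154998]
Y -1 [7.84833228e-01 6.01644181e-04 2.43735299e-03]
X -1 [0.61165093 1.48290987 0.61546182]
```

```bash
python3 - <<'E'
from h import *
p0,R0,s=pose(); 
t=np.array([.40,-.06,.33]); print((R0.T@(t-p0)*1e3).round(1))
print((R0.T@np.array([0,0,60])).round(1))
E
```

```text
[ 190.6  -48.  -132. ]
[  0.1 -42.5 -42.4]
```

```bash
python3 -m inch '[[[0,-21,-21,0,0,0],[0,-21,-21,0,0,0],[31.8,-1,-15,0,0,0],[31.8,-1,-15,0,0,0],[31.8,-1,-15,0,0,0],[31.8,-1,-15,0,0,0],[31.8,-1,-15,0,0,0],[31.8,-1,-15,0,0,0]]]' 34
python3 -m inch '[[[0,0,0,0,0.1235,0.1236],[0,0,0,0,0.1235,0.1236],[0,0,0,0,0.1235,0.1236],[0,0,0,0,0.1235,0.1236],[0,0,0,0,0.1235,0.1236],[0,0,0,0,0.1235,0.1236],[0,0,0,0,0.1235,0.1236],[0,0,0,0,0.1235,0.1236]]]'
python3 -m inch '[[[0,0,0,0,0.1235,0.1236],[0,0,0,0,0,0]]]'
python3 - <<'E'
from h import *
C=cam('top');S=cam('scene');save(C,'t20',(210,140,270,190),12); save(S,'s20',(205,180,265,240),10);save(S,'s20f');save(C,'t20f')
th=np.radians(45); d=Xm*np.sin(th)-Zw*np.cos(th); j=-(Xm*np.cos(th)+Zw*np.sin(th)); R=Rd(d,j)
to(W(-36,-18,120)-d*.1,R); print(pose()[2]['q'])
E
```

```text
t: 17.8
tool_pos: [0.3988, -0.0593, 0.3302]
orientation: [-0.131, -2.866, 1.188]
force: [0.1, 0.7, 0.5]
opening: 0.0344
t: 18.8
tool_pos: [0.4636, -0.1174, 0.3372]
orientation: [-1.602, -1.849, 0.775]
force: [-0.0, -0.0, 0.4]
opening: 0.0342
t: 19.05
tool_pos: [0.4812, -0.1232, 0.3407]
orientation: [-1.711, -1.687, 0.726]
force: [0.1, -0.1, 0.3]
opening: 0.0342
t 19.15 tcp [ 0.4802 -0.1244  0.3397] F [ 0.3 -0.7 -0.3] op 33.8
shift [226.1 132.1  89.1] turn [-0.072  0.019  0.072]
[-0.68465932 -0.89215634  2.22836917  0.46098429  1.25273907  2.48277009]
```

View pics/t20.png

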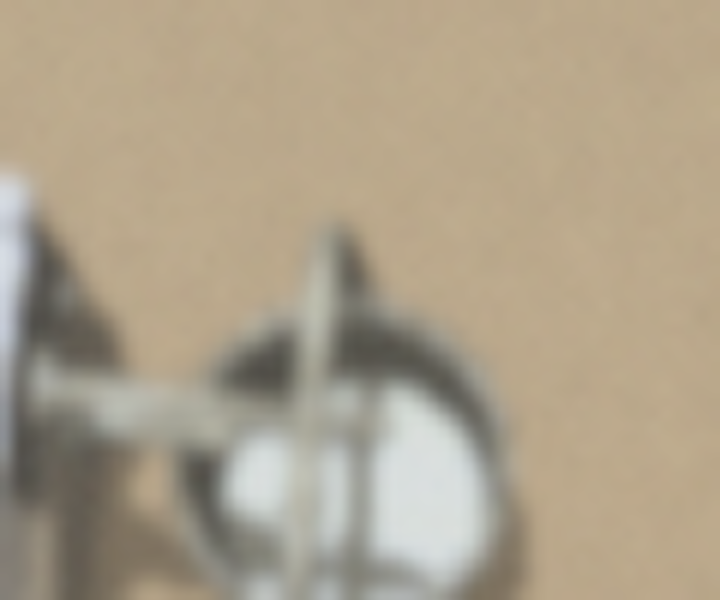

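View pics/s20.png

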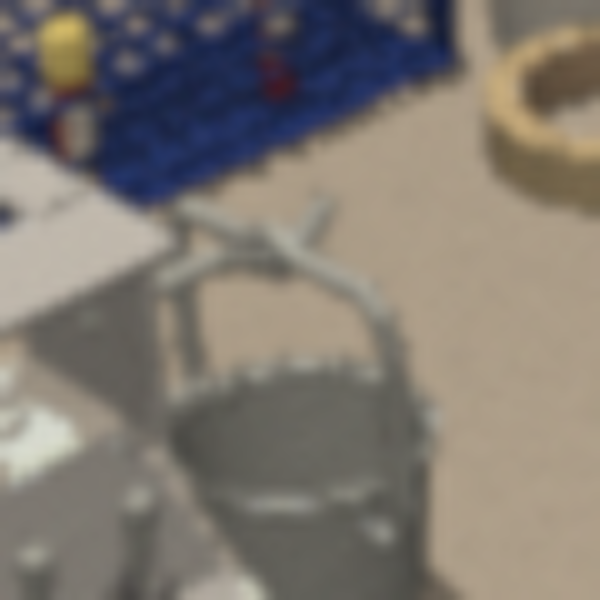

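View pics/s20f.png

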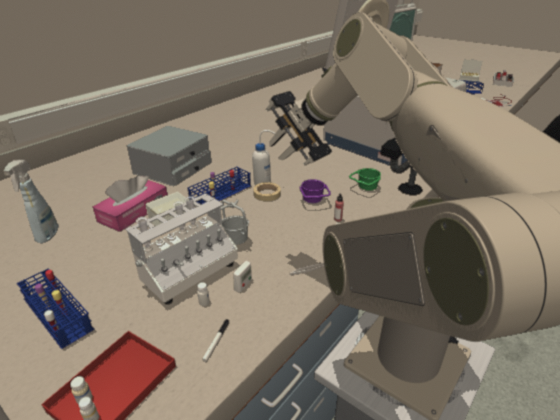

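View pics/t20f.png

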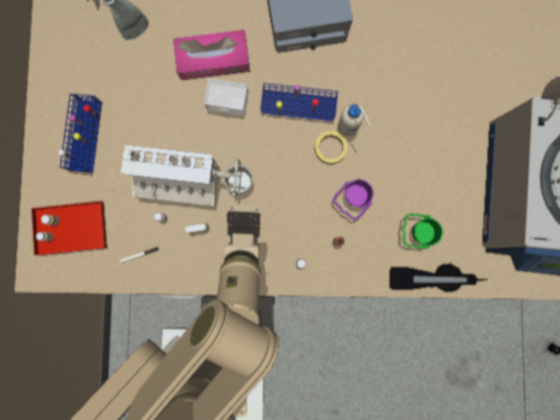

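The pail hangs properly, but joint 2 is right at its lower bound and joint 6 is high. Joint 6 needs the half-turned grasp, so I'll move forward off the limit first, then roll back.

```bash
python3 - <<'E'
from h import *
p0,R0,s=pose(); 
print((R0.T@np.array([40,100,-10])).round(1), s['q'].round(3) if hasattr(s['q'],'round') else s['q'])
E
```

```text
[100.7  34.8 -18.6] [-0.685 -0.892  2.228  0.461  1.253  2.483]
```

```bash
python3 -m inch '[[[25,8.7,-4.6,0,0,0],[25,8.7,-4.6,0,0,0],[25,8.7,-4.6,0,0,0],[25,8.7,-4.6,0,0,0],[0,0,0,0,-0.17,0]]]'
python3 - <<'E'
from h import *
p0,R0,s=pose(); print(s['q'],p0,R0.round(3))
E
```

```text
t: 19.77
tool_pos: [0.5139, -0.0561, 0.324]
orientation: [-1.659, -1.85, 0.888]
force: [-0.4, 0.1, 0.5]
opening: 0.034
[-0.45147334 -0.86901877  2.25168612  0.37601232  1.12784983  2.48138746] [ 0.51393188 -0.05606487  0.32397857] [[-0.135  0.665 -0.735]
 [ 0.989  0.046 -0.14 ]
 [-0.059 -0.745 -0.664]]
```

```bash
python3 -m inch '[[[0,0,0,0,-0.18,0],[0,0,0,0,-0.18,0],[0,0,0,0,-0.18,0],[0,0,0,0,-0.18,0],[0,0,0,0,-0.18,0],[0,0,0,0,-0.18,0],[0,0,0,0,-0.18,0],[0,0,0,0,-0.18,0]]]'
python3 -m inch '[[[0,0,0,0,-0.18,0],[0,0,0,0,-0.18,0],[0,0,0,0,-0.18,0],[0,0,0,0,-0.18,0],[0,0,0,0,-0.18,0],[0,0,0,0,-0.18,0],[0,0,0,0,-0.18,0],[0,0,0,0,-0.18,0]]]'
python3 - <<'E'
from h import *
p0,R0,s=pose(); print(s['q'],p0,R0.round(3))
th=np.radians(45); d=Xm*np.sin(th)-Zw*np.cos(th); j=(Xm*np.cos(th)+Zw*np.sin(th)); R=Rd(d,j)
to(W(-36,-18,120)-d*.06,R)
E
```

```text
t: 20.78
tool_pos: [0.514, -0.0567, 0.3249]
orientation: [0.656, 1.823, -1.751]
force: [0.6, -0.4, 0.0]
opening: 0.0342
t: 21.78
tool_pos: [0.514, -0.0567, 0.3249]
orientation: [-0.557, 0.761, -1.474]
force: [-0.4, -0.1, 0.2]
opening: 0.0341
[-0.45254628 -0.86951997  2.25071974  0.37577592  1.12815109 -0.40159601] [ 0.51396921 -0.05672595  0.32487479] [[-0.058  0.666  0.744]
 [-0.992  0.045 -0.118]
 [-0.112 -0.745  0.658]]
t 21.77 tcp [ 0.514  -0.0567  0.3249] F [-0.4 -0.1  0.2] op 34.1
shift [-142.9  142.1 -110.4] turn [ 0.064 -0.051 -0.106]
```

```bash
python3 -m inch '[[[-30,0,0,0.032,-0.026,-0.053],[-30,0,0,0.032,-0.026,-0.053],[-30,0,0,0,0,0],[-30,0,0,0,0,0],[0,0,0,0,0,0]]]' 34
cat >> h.py <<'E'
th=np.radians(45); dL=Xm*np.sin(th)-Zw*np.cos(th); jL=(Xm*np.cos(th)+Zw*np.sin(th)); RL=Rd(dL,jL)
E
python3 - <<'E'
from h import *
p0,R0,s=pose(); print(s['q'])
to(W(-28.6,-18,117.9)-dL*.06,RL)
E
```

```text
t: 22.4
tool_pos: [0.5347, 0.0646, 0.3306]
orientation: [-0.598, 0.66, -1.567]
force: [0.5, 0.2, -0.1]
opening: 0.034
[ 0.13198473 -0.81954169  2.23538164 -0.18965619  0.97198796  0.2720959 ]
t 22.4 tcp [0.5347 0.0646 0.3306] F [ 0.5  0.2 -0.1] op 34.0
shift [ -39.4  124.4 -116.5] turn [ 0.01  -0.001 -0.001]
```

```bash
python3 -m inch '[[[-9.8,25,-23,0.01,0,0],[-9.8,25,-23,0,0,0],[-9.8,25,-23,0,0,0],[-9.8,25,-23,0,0,0],[0,24,-24,0,0,0],[0,0,0,0,0,0]]]' 34
python3 - <<'E'
from h import *
p0,R0,s=pose(); print(s['q'])
to(W(-28.6,-18,117.9),RL)
S=cam('scene'); save(S,'s22',(110,160,270,290),5);C=cam('top'); save(C,'t22',(100,130,260,250),4.5)
E
```

```text
t: 23.15
tool_pos: [0.5422, 0.0995, 0.1574]
orientation: [-0.595, 0.657, -1.575]
force: [-0.5, 0.5, 0.2]
opening: 0.0338
[ 0.25120923 -0.61851231  2.44335303 -0.43470687  0.61392868  0.61745404]
t 23.15 tcp [0.5422 0.0995 0.1574] F [-0.5  0.5  0.2] op 33.8
shift [-4.6 57.6  2.1] turn [ 0.006 -0.004  0.005]
```

View pics/s22.png

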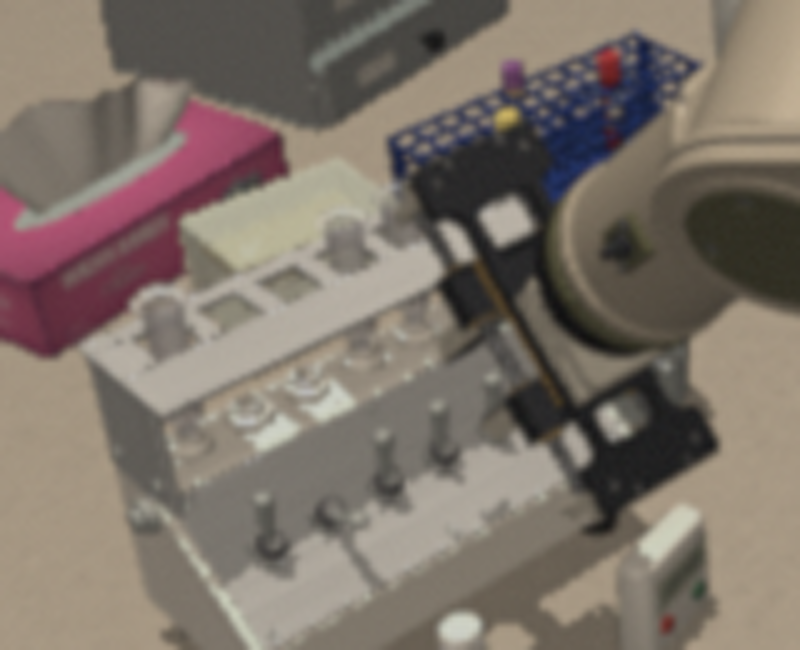

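View pics/t22.png

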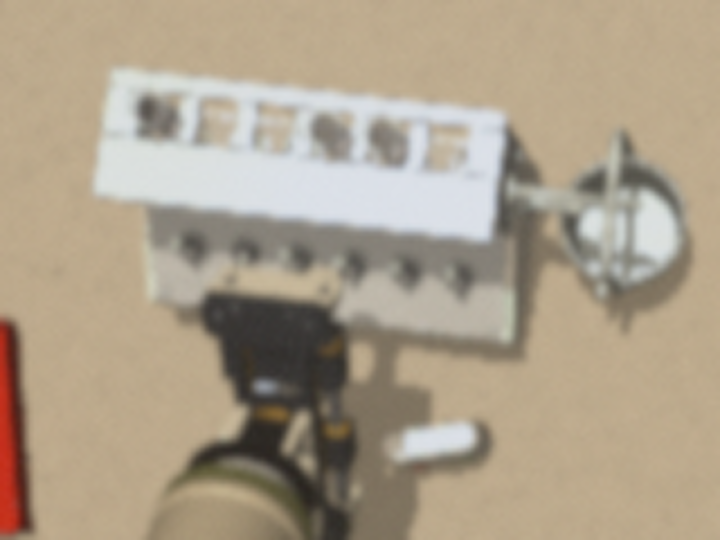

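The view shows the gripper in front of the row. Joint 3 is near its limit at 45°, so I'll use a 35° tilt, with the tool along the panel normal.

```bash
cat >> h.py <<'E'
th=np.radians(35); dL=Xm*np.sin(th)-Zw*np.cos(th); jL=(Xm*np.cos(th)+Zw*np.sin(th)); RL=Rd(dL,jL)
def T(y,u,n=24.8): return W(-32,y,90)+(jL*u-dL*n)/1e3
E
python3 - <<'E'
from h import *
p0,R0,s=pose()
to(T(-18,17,24.8+60),RL); print((RL.T@(T(-18,17,84.8)-p0)*1e3).round(1))
E
```

```text
t 23.25 tcp [0.5448 0.1005 0.1629] F [-0.  -0.2  0.2] op 34.0
shift [-3.  -3.5  5.5] turn [-0.176 -0.006  0.002]
[-3.  -4.4  4.8]
```

```bash
python3 -m inch '[[[-1.5,-2,2.5,-0.088,-0.003,0.001],[-1.5,-2,2.5,-0.088,-0.003,0.001],[0,0,0,0,0,0],[0,0,0,0,0,0]]]' 34
python3 - <<'E'
from h import *
print(pose()[2]['q'])
to(T(-18,17),RL)
S=cam('scene'); C=cam('top'); 
for n,c,o,k in (('s',S,(110,160,270,290),5),('t',C,(100,130,260,250),5)):
    im=cv2.resize(c[0][o[1]:o[3],o[0]:o[2]],None,fx=k,fy=k,interpolation=cv2.INTER_CUBIC)
    for y in (90,-18,-54,18,-90):
        cv2.circle(im,tuple(int(a) for a in (proj(c,W(-36.8,y,129))-[o[0],o[1]])*k),3,(0,0,255),-1)
    p0,R0,s=pose(); cv2.circle(im,tuple(int(a) for a in (proj(c,p0+R0[:,1]*.008)-[o[0],o[1]])*k),3,(0,255,0),-1)
    cv2.imwrite('pics/%s23.png'%n,im)
E
```

```text
t: 23.75
tool_pos: [0.5461, 0.1042, 0.1694]
orientation: [-0.719, 0.79, -1.523]
force: [-0.2, -0.1, -0.7]
opening: 0.0336
[ 0.21095931 -0.5012614   2.27224349 -0.24408334  0.79376801  0.42423317]
t 23.75 tcp [0.5461 0.1042 0.1694] F [-0.2 -0.1 -0.7] op 33.6
shift [ 0.8 60.4  0.1] turn [-0.003  0.001 -0.001]
```

View pics/s23.png

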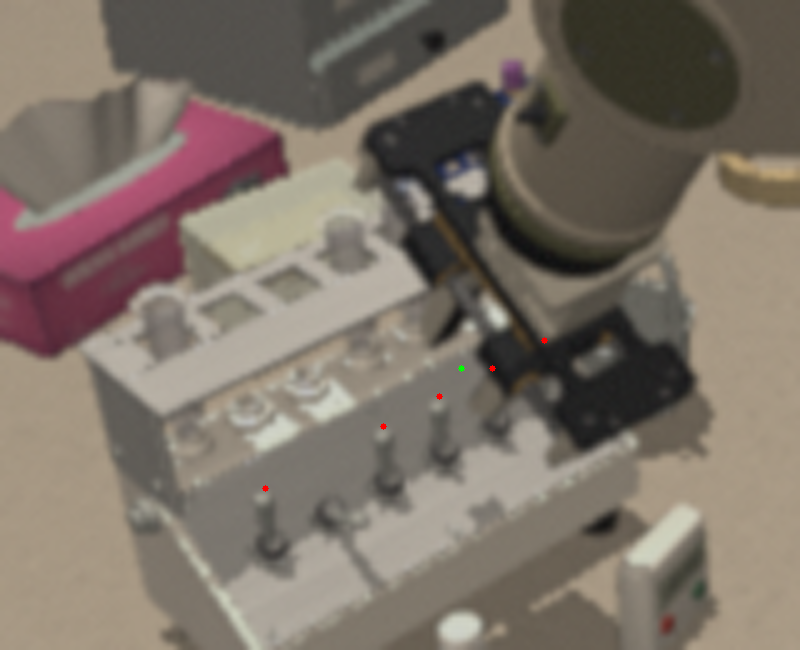

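View pics/t23.png

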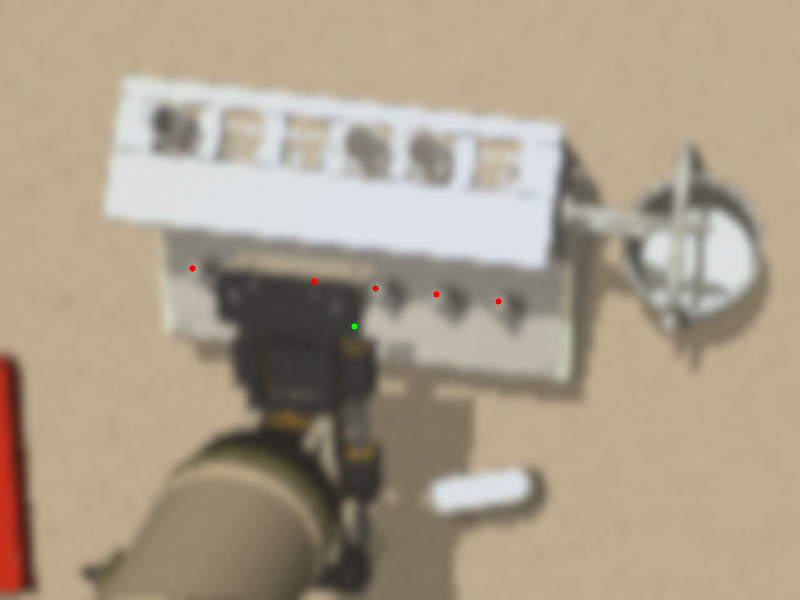

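Predicted lever tips (red) fall on the observed tips within about 1.5 px. The green fingertip midpoint, scene (461,368), lies on the panel normal over lever 4 (439,403). Inserting.

```bash
python3 -m inch '[[[0.8,15,0,0,0,0],[0,20,0,0,0,0],[0,15,0,0,0,0],[0,10,0,0,0,0],[0,0,0,0,0,0]]]' 34
python3 - <<'E'
from h import *
print(pose()[2]['q'])
to(T(-18,17),RL)
S=cam('scene'); C=cam('top'); save(S,'s24',(150,180,250,270),7)
E
```

```text
t: 24.48
tool_pos: [0.5792, 0.1006, 0.1183]
orientation: [-0.723, 0.792, -1.521]
force: [-0.5, -0.7, 1.0]
opening: 0.0342
[ 0.18288303 -0.3149561   2.23625216 -0.26247668  0.64508853  0.43868858]
t 24.48 tcp [0.5792 0.1006 0.1183] F [-0.5 -0.7  1. ] op 34.2
shift [ 0.3 -0.5  2.3] turn [ 0.001  0.002 -0.001]
```

View pics/s24.png

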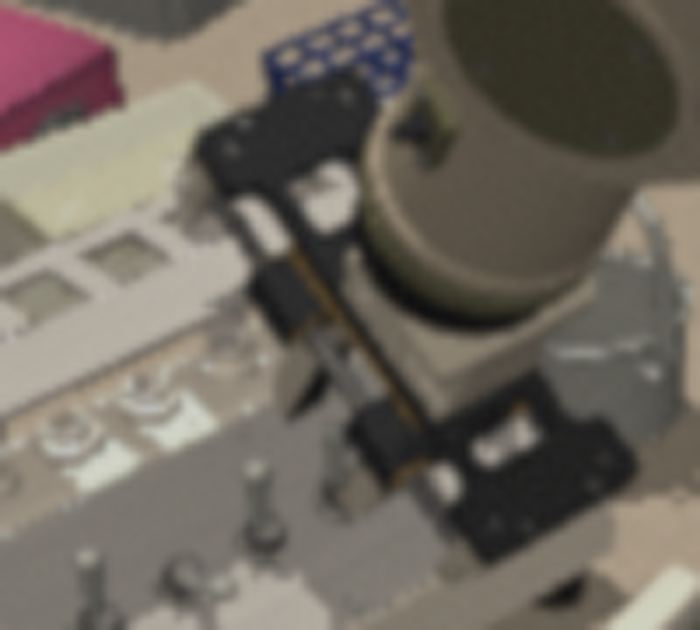

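```bash
python3 -m inch '[[[0,0,-7,0,0,0],[0,0,-9,0,0,0],[0,0,-9,0,0,0],[0,0,-9,0,0,0],[0,0,0,0,0,0]]]' 34
python3 -m inch '[[[0,0,0,0,0,0],[0,0,0,0,0,0]]]'
python3 - <<'E'
from h import *
print(pose()[2]['q'])
to(T(-18,-17),RL)
S=cam('scene'); save(S,'s25',(150,180,250,270),7)
E
```

```text
t: 25.2
tool_pos: [0.5506, 0.1032, 0.0983]
orientation: [-0.724, 0.793, -1.521]
force: [0.2, -0.7, 0.1]
opening: 0.0343
t: 25.45
tool_pos: [0.5523, 0.1032, 0.1]
orientation: [-0.721, 0.792, -1.521]
force: [0.1, 0.1, -0.3]
opening: 0.0341
[ 0.20377653 -0.37033994  2.31539155 -0.28991697  0.62609173  0.48215814]
t 25.45 tcp [0.5523 0.1032 0.1   ] F [ 0.1  0.1 -0.3] op 34.1
shift [ 0.4 -0.1  0.9] turn [-0.     0.001 -0.001]
```

View pics/s25.png

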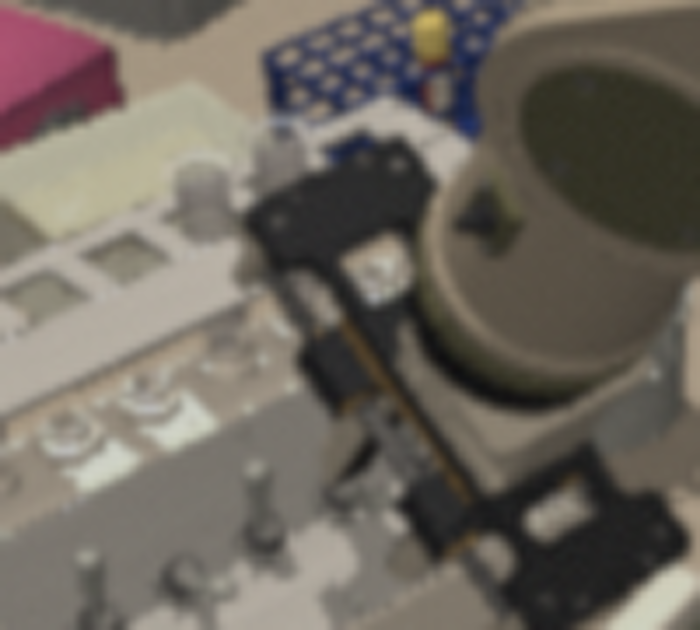

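```bash
python3 -m inch '[[[0,-20,0,0,0,0],[0,-25,0,0,0,0],[18,-5,17,0,0,0],[18,0,17,0,0,0],[0,0,0,0,0,0]]]' 34
python3 - <<'E'
from h import *
print(pose()[2]['q'])
to(T(-54,17),RL)
S=cam('scene'); save(S,'s26',(130,180,260,290),6)
E
```

```text
t: 26.12
tool_pos: [0.5493, 0.0664, 0.162]
orientation: [-0.719, 0.791, -1.524]
force: [0.6, 0.1, -0.3]
opening: 0.0343
[ 0.10290931 -0.52359239  2.30073471 -0.16291038  0.7665068   0.28036189]
t 26.12 tcp [0.5493 0.0664 0.162 ] F [ 0.6  0.1 -0.3] op 34.3
shift [-0.5 50.5 -1.1] turn [-0.003 -0.001 -0.   ]
```

View pics/s26.png

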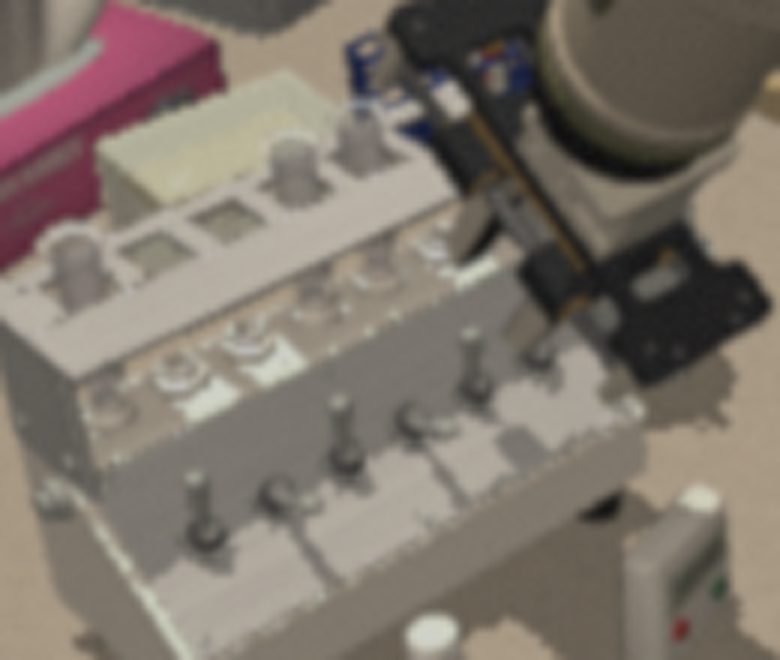

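Lever 4 is now open, at (420,420), with a shadow like lever 2's. Lever 5 next.

```bash
python3 -m inch '[[[0,12,0,0,0,0],[0,18,0,0,0,0],[0,15,0,0,0,0],[0,5.5,0,0,0,0],[0,0,0,0,0,0]]]' 34
python3 -m inch '[[[0,0,-7,0,0,0],[0,0,-9,0,0,0],[0,0,-9,0,0,0],[0,0,-9.5,0,0,0],[0,0,0,0,0,0],[0,0,0,0,0,0]]]'
python3 -m inch '[[[0,-20,0,0,0,0],[0,-30,0,0,0,0],[0,0,0,0,0,0]]]' 
python3 - <<'E'
from h import *
print(pose()[2]['q'])
to(T(90,17,75),RL); to(T(54,-17,75))
S=cam('scene'); save(S,'s27',(130,180,260,290),6)
E
```

```text
t: 26.8
tool_pos: [0.5763, 0.0652, 0.1181]
orientation: [-0.723, 0.793, -1.521]
force: [-0.4, -0.9, 0.8]
opening: 0.034
t: 27.55
tool_pos: [0.5485, 0.0674, 0.0989]
orientation: [-0.722, 0.792, -1.521]
force: [-0.1, 0.5, -0.8]
opening: 0.034
t: 27.92
tool_pos: [0.5213, 0.0704, 0.143]
orientation: [-0.717, 0.788, -1.522]
force: [-0.0, 1.2, 0.1]
opening: 0.034
[ 0.12274697 -0.6071625   2.38995136 -0.1780948   0.7616872   0.30643353]
t 27.93 tcp [0.5213 0.0704 0.143 ] F [-0.   1.2  0.1] op 34.0
shift [-143.1    1.4   33.2] turn [-0.005  0.001 -0.002]
t 27.93 tcp [0.5213 0.0704 0.143 ] F [-0.   1.2  0.1] op 34.0
shift [-107.2    1.1   -0.9] turn None
```

View pics/s27.png

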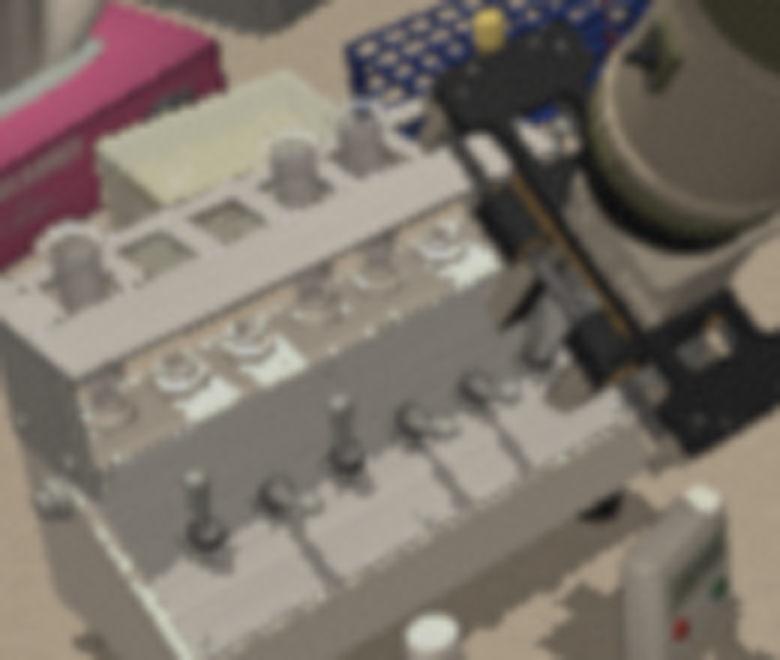

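Lever 5 is open, at (485,388). Now lever 2, to be closed.

```bash
python3 -m inch '[[[-20,0,0,0,0,0],[-30,0,0,0,0,0],[-30,0,0,0,0,0],[-27,0,-1,0,0,0],[0,0,0,0,0,0],[0,0,0,0,0,0]]]' 34
python3 - <<'E'
from h import *
print(pose()[2]['q'])
to(T(54,-17),RL)
E
```

```text
t: 28.72
tool_pos: [0.5289, 0.1762, 0.1382]
orientation: [-0.724, 0.792, -1.521]
force: [-0.7, -0.1, -0.5]
opening: 0.0341
[ 0.41447892 -0.39585877  2.25706198 -0.40906594  0.77567408  0.72651895]
t 28.73 tcp [0.5289 0.1762 0.1382] F [-0.7 -0.1 -0.5] op 34.1
shift [-1.1 48.6  3.8] turn [ 0.001  0.002 -0.   ]
```

```bash
python3 -m inch '[[[-1,12,2,0,0,0],[0,16,1.5,0,0,0],[0,13,0,0,0,0],[0,7,0,0,0,0],[0,0,0,0,0,0]]]' 34
python3 - <<'E'
from h import *
to(T(54,-17),RL)
S=cam('scene'); save(S,'s28',(110,180,240,290),6)
E
```

```text
t: 29.35
tool_pos: [0.5594, 0.1739, 0.1017]
orientation: [-0.722, 0.792, -1.522]
force: [0.1, -0.6, -0.1]
opening: 0.0341
t 29.35 tcp [0.5594 0.1739 0.1017] F [ 0.1 -0.6 -0.1] op 34.1
shift [-0.5  1.1 -0.4] turn [ 0.001  0.001 -0.   ]
```

View pics/s28.png

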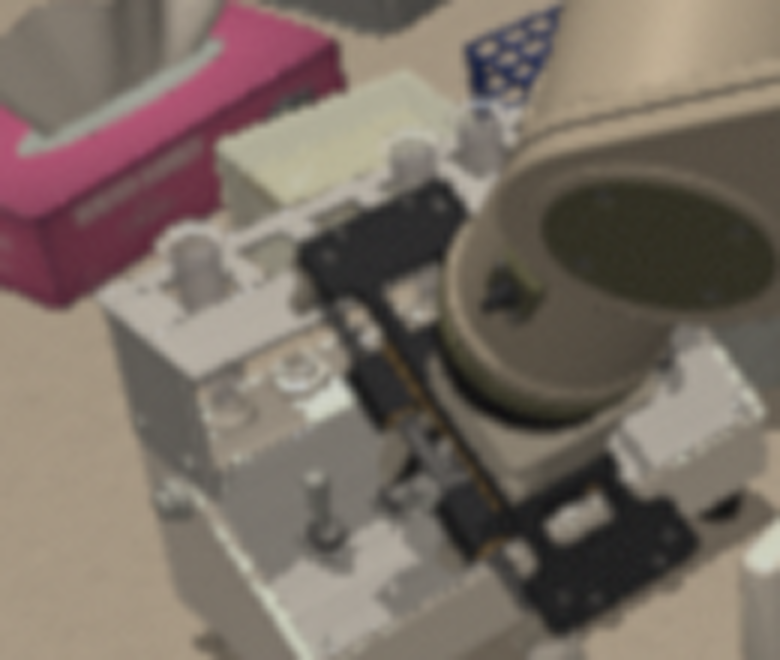

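The open lever 2 is between the fingers at (405,490), so I'm pushing it up.

```bash
python3 -m inch '[[[0,0,7,0,0,0],[0,0,9,0,0,0],[0,0,9,0,0,0],[0,0,9,0,0,0],[0,0,0,0,0,0],[0,0,0,0,0,0]]]'
python3 -m inch '[[[0,-20,0,0,0,0],[0,-30,0,0,0,0],[-17,0,0,0,0,0],[-19,0,0,0,0,0],[0,0,0,0,0,0],[0,0,0,0,0,0]]]' 
python3 - <<'E'
from h import *
print(pose()[2]['q'])
to(T(90,17),RL)
S=cam('scene'); save(S,'s29',(110,180,240,290),6)
E
```

```text
t: 30.15
tool_pos: [0.5875, 0.1723, 0.1219]
orientation: [-0.721, 0.792, -1.521]
force: [-0.8, -0.4, -0.6]
opening: 0.0344
t: 30.9
tool_pos: [0.5618, 0.2105, 0.1623]
orientation: [-0.723, 0.791, -1.521]
force: [-0.4, -0.9, -0.3]
opening: 0.0341
[ 0.458166   -0.27412458  2.11774375 -0.42843889  0.80759955  0.77123326]
t 30.9 tcp [0.5618 0.2105 0.1623] F [-0.4 -0.9 -0.3] op 34.1
shift [ 0.1 51.4 -0.2] turn [ 0.     0.002 -0.001]
```

View pics/s29.png

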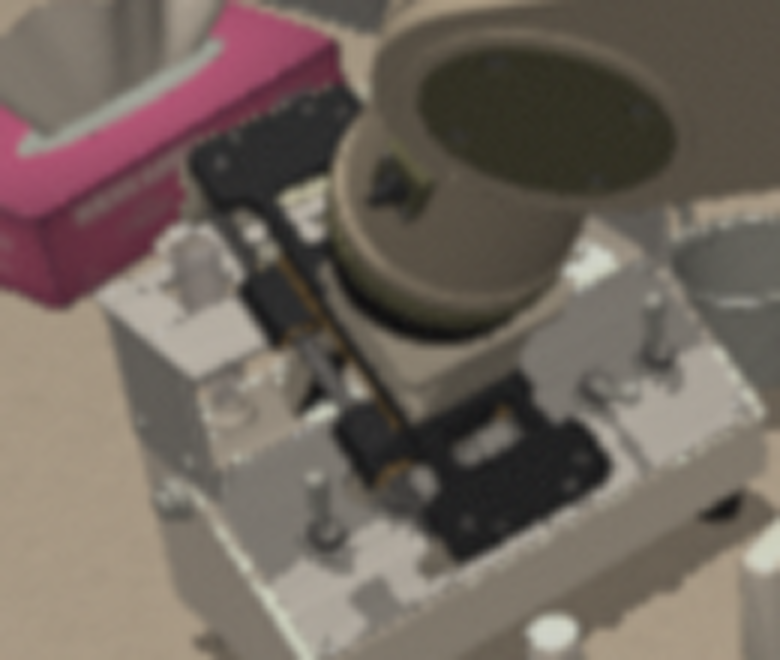

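```bash
python3 -m inch '[[[0,12,0,0,0,0],[0,18,0,0,0,0],[0,15,0,0,0,0],[0,6,0,0,0,0],[0,0,0,0,0,0]]]' 34
python3 -m inch '[[[0,0,-7,0,0,0],[0,0,-9,0,0,0],[0,0,-9,0,0,0],[0,0,-9,0,0,0],[0,0,0,0,0,0],[0,0,0,0,0,0]]]'
python3 -m inch '[[[0,-20,0,0,0,0],[0,-40,0,0,0,0],[0,-40,0,0,0,0],[10,-30,20,0,0,0],[0,-30,20,0,0,0],[0,0,30,0,0,0],[0,0,0,0,0,0],[0,0,0,0,0,0]]]' 
python3 - <<'E'
from h import *
print(pose()[2]['q'],pose()[0])
S=cam('scene'); save(S,'s30',(120,180,260,290),5.5);C=cam('top'); save(C,'t30',(100,120,350,290),3)
E
```

```text
t: 31.58
tool_pos: [0.5911, 0.2075, 0.1202]
orientation: [-0.723, 0.792, -1.522]
force: [0.1, 0.2, -0.0]
opening: 0.0336
t: 32.33
tool_pos: [0.5632, 0.2106, 0.1011]
orientation: [-0.722, 0.792, -1.521]
force: [0.6, -0.4, 0.3]
opening: 0.0339
t: 33.33
tool_pos: [0.5274, 0.2035, 0.271]
orientation: [-0.724, 0.793, -1.522]
force: [0.2, 0.1, -0.1]
opening: 0.0341
[ 0.48155917 -0.47131857  2.06256479 -0.3672477   1.05122648  0.6765797 ] [0.52744629 0.20348775 0.27104923]
```

View pics/s30.png

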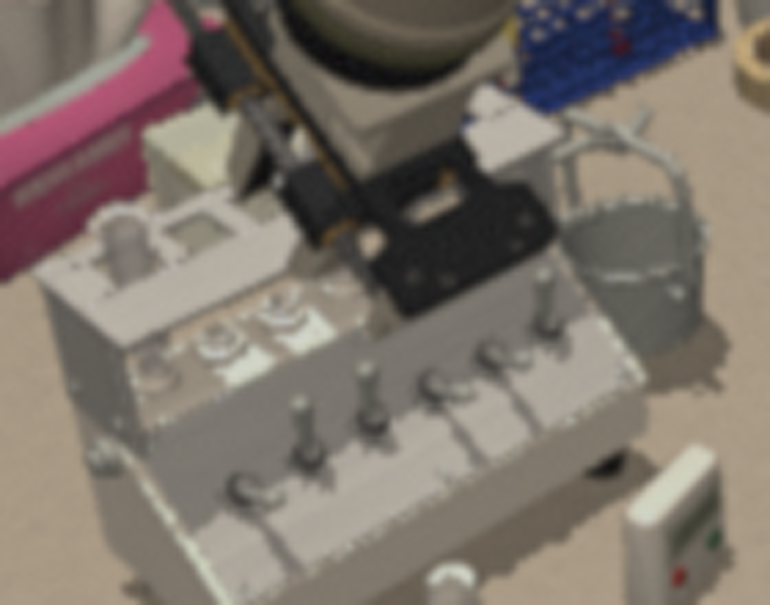

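View pics/t30.png

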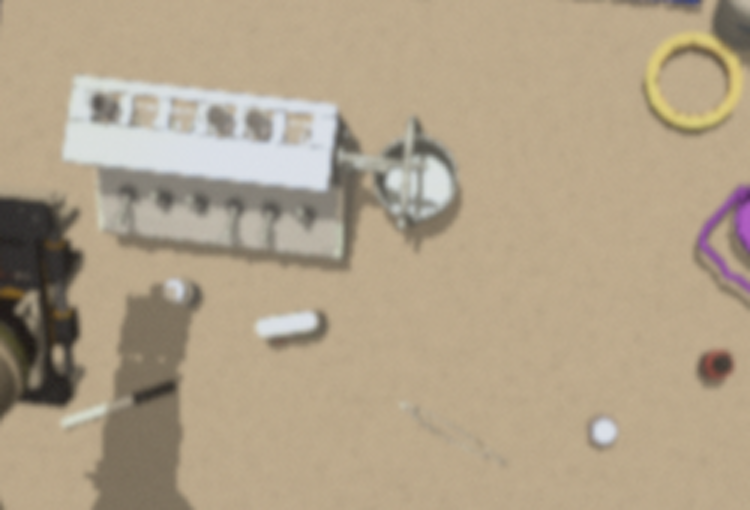

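All levers look right: 1, 4 and 5 are down, and 2, 3 and 6 are up. Next is a check of the pail's centring and level and the bystanders' positions.

```bash
python3 - <<'E'
from h import *
C=cam('top');S=cam('scene')
save(C,'t31',(215,150,260,205),11); save(S,'s31',(210,190,260,255),9)
t3=lambda u,v:(100+u/3-.4,120+v/3-.4)
for n,p,z in (('timer',(289,324),.062),('vialb',(179,291),.062),('viala',(603,432),.07),('dropper',(718,364),.104)): print(n,onz(C,*t3(*p),z).round(4))
E
```

```text
timer [0.4634 0.049  0.062 ]
vialb [0.4954 0.162  0.062 ]
viala [ 0.3592 -0.2703  0.07  ]
dropper [ 0.4282 -0.3808  0.104 ]
```

View pics/t31.png

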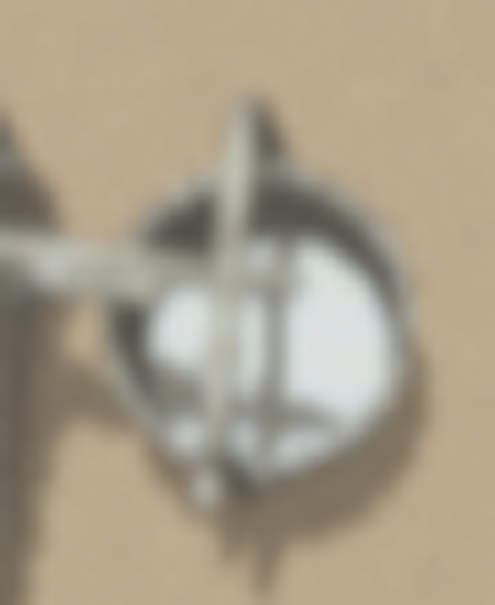

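View pics/s31.png

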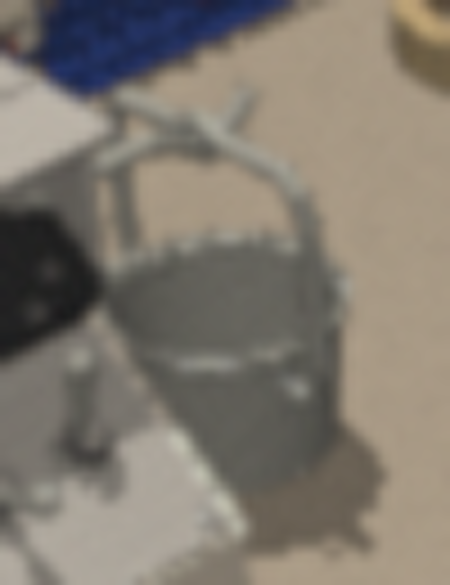

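```bash
python3 - <<'E'
from h import *
C=cam('top');S=cam('scene')
for n,c,o,k in (('t',C,(205,140,265,210),9),('s',S,(205,185,265,255),9)):
    im=cv2.resize(c[0][o[1]:o[3],o[0]:o[2]],None,fx=k,fy=k,interpolation=cv2.INTER_CUBIC)
    f=lambda p,col:cv2.circle(im,tuple(int(a) for a in (proj(c,p)-[o[0],o[1]]+.5)*k),2,col,-1)
    for x in (-38,-11,11,38): f(W(20+x,-190,135.5),(0,0,255))
    f(W(20,-190,141),(0,255,0))
    for x in (-48,48): f(W(20+x,-190,66),(255,0,0)); f(W(20+x,-190,125),(255,0,0))
    for a in np.arange(0,6.28,.35): f(W(20+44*np.cos(a),-190+44*np.sin(a),74),(0,255,255)); f(W(20+37*np.cos(a),-190+37*np.sin(a),14),(255,0,255))
    cv2.imwrite('pics/%s32.png'%n,im)
a=cv2.imread('pics/top0.png'); b=C[0]
for n,(x0,y0,x1,y1) in dict(vialb=(150,205,172,228),timer=(180,218,212,240),viala=(292,254,312,276),drop=(324,228,348,252)).items():
    t=a[y0:y1,x0:x1]; r=cv2.matchTemplate(b[y0-5:y1+5,x0-5:x1+5],t,cv2.TM_CCOEFF_NORMED); _,v,_,l=cv2.minMaxLoc(r); print(n,v,np.array(l)-5)
E
```

```text
vialb 0.6194906234741211 [ 0 -1]
timer 0.9990812540054321 [0 0]
viala 0.9861477613449097 [0 0]
drop 0.9844048023223877 [2 0]
```

View pics/t32.png

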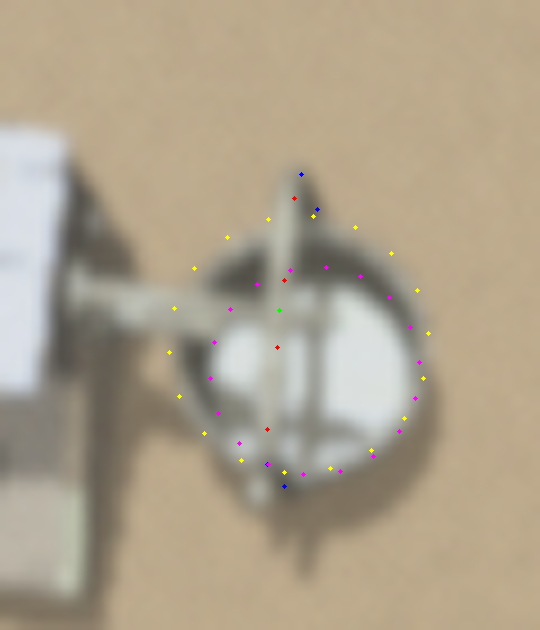

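View pics/s32.png

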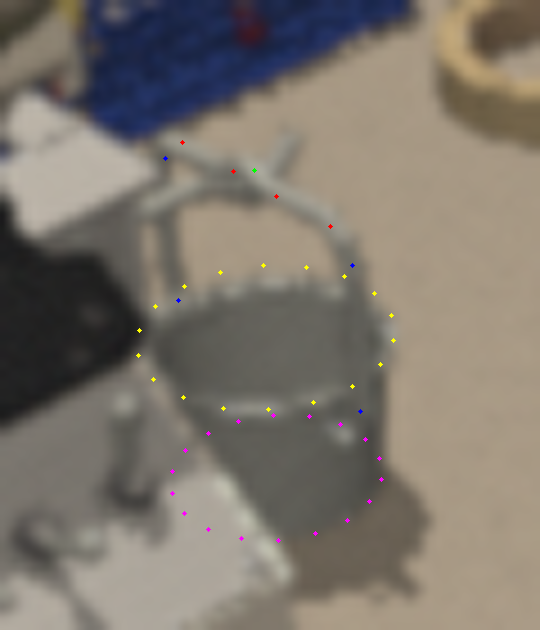

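Timer and vial_a match exactly, but the dropper matches with a 2 px shift and vial_b has a poor score with the arm's shadow nearby. I'll compare those before and after.

```bash
python3 -m inch '[[[20,-40,0,0,0,0],[20,-40,0,0,0,0],[20,-20,0,0,0,0],[20,0,0,0,0,0],[0,0,0,0,0,0]]]'
python3 - <<'E'
from h import *
C=cam('top'); a=cv2.imread('pics/top0.png'); b=C[0]; cv2.imwrite('pics/top33full.png',b)
rows=[]
for (x0,y0) in ((145,200),(320,225),(285,250)):
    f=lambda i:cv2.resize(i[y0:y0+32,x0:x0+40],None,fx=6,fy=6,interpolation=cv2.INTER_CUBIC)
    rows.append(np.hstack([f(a),f(b)]))
cv2.imwrite('pics/cmp33.png',np.vstack(rows))
# colour masks
def cen(im,box,m):
    x0,y0,x1,y1=box; k=m(im[y0:y1,x0:x1].astype(int)); ys,xs=np.nonzero(k); return xs.mean()+x0,ys.mean()+y0,len(xs)
red=lambda p:(p[...,2]>p[...,1]+40)&(p[...,2]>p[...,0]+30)&(p[...,1]<110)
wh=lambda p:(p.min(-1)>185)
for n,i in (('before',a),('after',b)): print(n,'dropper',cen(i,(322,226,352,256),red),'vialb',cen(i,(148,203,172,228),wh),'viala',cen(i,(290,252,314,278),wh))
E
```

```text
t: 34.25
tool_pos: [0.4637, 0.1287, 0.3552]
orientation: [-0.719, 0.792, -1.523]
force: [-0.4, 0.1, 0.0]
opening: 0.0335
before dropper (np.float64(334.40909090909093), np.float64(240.1818181818182), 22) vialb (np.float64(157.33333333333334), np.float64(216.25), 36) viala (np.float64(301.1162790697674), np.float64(263.1162790697674), 43)
after dropper (np.float64(336.6818181818182), np.float64(241.22727272727272), 22) vialb (np.float64(157.24324324324326), np.float64(216.24324324324326), 37) viala (np.float64(301.1162790697674), np.float64(263.1162790697674), 43)
```

View pics/cmp33.png

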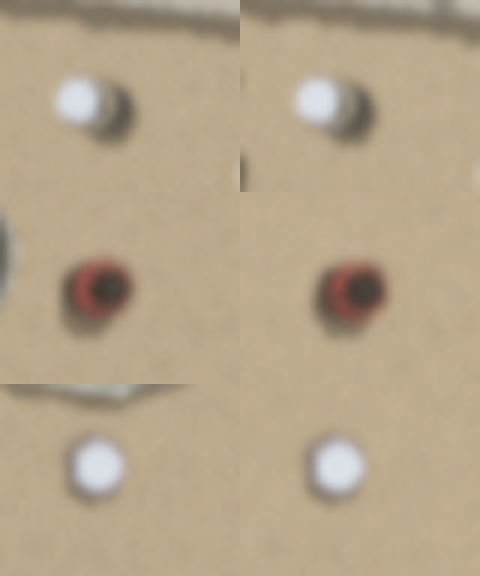

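The dropper bottle has moved about 6.5 mm towards -y, from (334.4,240.2) to (336.7,241.2) px, so the tilted gripper body must have nudged it. It is upright. I have time to put it back gently; vial_a, vial_b and the timer have not moved.

```bash
python3 - <<'E'
from h import *
C=cam('top');S=cam('scene'); save(S,'s34',(315,175,365,235),10)
a=onz(C,337.6,240.6,.104); b=onz(C,339.85,240.8,.104); print('orig',a,'now',b)
print('scene tip pred',(proj(S,b)-[315,175]+.5)*10,'base',(proj(S,[b[0],b[1],0])-[315,175]+.5)*10)
az=np.arctan2(b[1],b[0]); r=np.array([np.cos(az),np.sin(az),0]); R=Rd(-Zw,r)
p0,R0,s=pose(); print(to(np.r_[b[:2],.2],R)); print(s['q'])
E
```

```text
orig [ 0.42908022 -0.37688015  0.104     ] now [ 0.42858601 -0.38349556  0.104     ]
scene tip pred [250.99898934 187.86850836] base [227.15876914 448.40650899]
t 34.4 tcp [0.4637 0.1298 0.3541] F [-0.   0.1 -0.2] op 34.0
shift [514.4 133.4 -78.1] turn [-0.59   0.617 -0.195]
(array([514.38415216, 133.36028274, -78.07793542]), array([-0.58966061,  0.61715455, -0.19462529]))
[ 0.35862317 -0.78991039  2.10782713 -0.26470304  1.27160069  0.45760334]
```

View pics/s34.png

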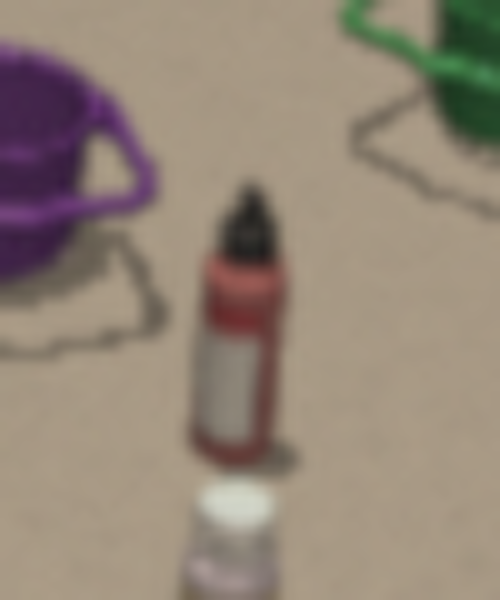

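```bash
python3 -m inch '[[[30,0,0,-0.118,0.1235,-0.039],[30,0,0,-0.118,0.1235,-0.039],[30,0,0,-0.118,0.1235,-0.039],[30,0,0,-0.118,0.1235,-0.039],[30,0,0,-0.118,0.1235,-0.039],[0,0,0,0,0,0]]]' 56 8
cat >> h.py <<'E'
bD=np.array([.4286,-.3835,0]); aD=np.array([.4291,-.3769,0]); azD=np.arctan2(bD[1],bD[0]); RD=Rd(-Zw,np.array([np.cos(azD),np.sin(azD),0]))
E
python3 - <<'E'
from h import *
to(bD+[0,0,.20],RD); print(pose()[2]['q'])
E
```

```text
t: 35.15
tool_pos: [0.4139, -0.0105, 0.3484]
orientation: [-0.772, 1.729, -1.725]
force: [-0.2, -0.4, -0.6]
opening: 0.0562
t 35.15 tcp [ 0.4139 -0.0105  0.3484] F [-0.2 -0.4 -0.6] op 56.2
shift [266.7 148.3 261.3] turn [ 0.003 -0.004  0.003]
[-1.48869208e-01 -3.92852471e-01  1.74703410e+00 -4.96319729e-04
  1.79156169e+00  5.85067385e-01]
```

```bash
python3 -m inch '[[[33,10,32,0,0,0],[33,18,32,0,0,0],[33,20,33,0,0,0],[33,20,33,0,0,0],[33,20,33,0,0,0],[33,20,33,0,0,0],[33,20,33,0,0,0],[33,20,32,0,0,0]]]'
python3 -m inch '[[[0,0,0,0,0,0],[0,0,0,0,0,0]]]'
python3 - <<'E'
from h import *
to(bD+[0,0,.045],RD); print(pose()[2]['q'])
S=cam('scene'); save(S,'s35',(300,120,380,235),6)
E
```

```text
t: 36.15
tool_pos: [0.4333, -0.3803, 0.2009]
orientation: [-0.772, 1.719, -1.723]
force: [-0.5, 0.3, 0.3]
opening: 0.0563
t: 36.4
tool_pos: [0.4328, -0.3787, 0.2017]
orientation: [-0.771, 1.722, -1.722]
force: [0.7, -0.9, 0.0]
opening: 0.056
t 36.4 tcp [ 0.4328 -0.3787  0.2017] F [ 0.7 -0.9  0. ] op 56.0
shift [6.400e+00 1.567e+02 1.000e-01] turn [-0.     0.002 -0.   ]
[-8.08201570e-01  7.56880419e-02  1.59233158e+00  2.48421459e-04
  1.47340552e+00 -7.99375803e-02]
```

View pics/s35.png

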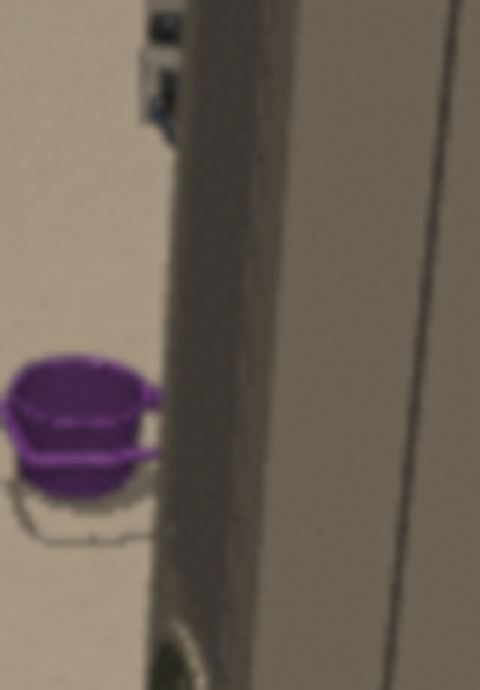

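```bash
python3 -m inch '[[[6.4,0,0,0,0,0],[0,25,0,0,0,0],[0,35,0,0,0,0],[0,35,0,0,0,0],[0,30,0,0,0,0],[0,20,0,0,0,0],[0,11.7,0,0,0,0],[0,0,0,0,0,0]]]'
python3 - <<'E'
from h import *
to(bD+[0,0,.045],RD)
E
```

```text
t: 37.45
tool_pos: [0.4276, -0.3845, 0.0451]
orientation: [-0.77, 1.724, -1.723]
force: [0.1, 0.2, 0.1]
opening: 0.0563
t 37.45 tcp [ 0.4276 -0.3845  0.0451] F [0.1 0.2 0.1] op 56.3
shift [-1.4  0.1  0.1] turn [ 0. -0. -0.]
```

```bash
python3 -m inch '[[[0,0,0,0,0,0],[0,0,0,0,0,0],[0,0,0,0,0,0]]]' 36 6;  python3 -m inch '[[[0,0,0,0,0,0],[0,0,0,0,0,0],[0,0,0,0,0,0],[0,0,0,0,0,0]]]' 24 6
python3 - <<'E'
from h import *
d=(RD.T@(aD-bD)*1e3); print('needed move tool axes',d.round(1)); to(bD+[0,0,.045],RD)
E
```

```text
t: 37.83
tool_pos: [0.428, -0.3851, 0.0459]
orientation: [-0.77, 1.722, -1.725]
force: [-1.2, -0.0, -0.5]
opening: 0.0365
t: 38.33
tool_pos: [0.4279, -0.3849, 0.0455]
orientation: [-0.77, 1.723, -1.724]
force: [0.4, 0.9, 2.8]
opening: 0.0289
needed move tool axes [-5.3  0.  -4. ]
t 38.33 tcp [ 0.4279 -0.3849  0.0455] F [0.4 0.9 2.8] op 28.9
shift [-1.5  0.5 -0.4] turn [-0.001 -0.    -0.   ]
```

```bash
python3 -m inch '[[[0,-1.5,0,0,0,0],[-2,0,-1.5,0,0,0],[-2,0,-1.5,0,0,0],[-1.3,0,-1,0,0,0],[0,0,0,0,0,0],[0,1.5,0,0,0,0],[0,0,0,0,0,0],[0,0,0,0,0,0]]]' - 8
python3 -m inch '[[[0,0,0,0,0,0],[0,0,0,0,0,0],[0,0,0,0,0,0]]]' 36;python3 -m inch '[[[0,0,0,0,0,0],[0,0,0,0,0,0]]]' 56
python3 -m inch '[[[0,-15,0,0,0,0],[0,-30,0,0,0,0],[0,-40,0,0,0,0],[0,-50,0,0,0,0],[0,-50,0,0,0,0],[-40,-10,0,0,0,0],[-40,0,0,0,0,0],[-40,0,0,0,0,0]]]'
python3 -m inch '[[[-40,0,-20,0,0,0],[-40,0,-20,0,0,0],[-40,0,-20,0,0,0],[0,0,-20,0,0,0],[0,0,0,0,0,0]]]'
python3 - <<'E'
from h import *
C=cam('top'); a=cv2.imread('pics/top0.png'); b=C[0]; save(C,'t36')
def cen(im,box,m):
    x0,y0,x1,y1=box; k=m(im[y0:y1,x0:x1].astype(int)); ys,xs=np.nonzero(k); return xs.mean()+x0,ys.mean()+y0,len(xs)
red=lambda p:(p[...,2]>p[...,1]+40)&(p[...,2]>p[...,0]+30)&(p[...,1]<110)
wh=lambda p:(p.min(-1)>185)
for n,i in (('before',a),('after',b)): print(n,'dropper',cen(i,(322,226,352,256),red),'viala',cen(i,(290,252,314,278),wh))
save(cam('scene'),'s36')
E
```

```text
t: 39.33
tool_pos: [0.4284, -0.3783, 0.0455]
orientation: [-0.77, 1.723, -1.724]
force: [1.0, 0.2, 2.1]
opening: 0.0287
t: 39.7
tool_pos: [0.4282, -0.378, 0.0451]
orientation: [-0.77, 1.723, -1.723]
force: [-0.0, 0.4, 0.1]
opening: 0.0362
t: 39.95
tool_pos: [0.4282, -0.3781, 0.0452]
orientation: [-0.77, 1.723, -1.724]
force: [0.1, 1.0, -0.5]
opening: 0.0514
t: 40.95
tool_pos: [0.5091, -0.288, 0.2421]
orientation: [-0.769, 1.722, -1.725]
force: [-0.1, -1.0, 0.3]
opening: 0.0562
t: 41.58
tool_pos: [0.5286, -0.1449, 0.2415]
orientation: [-0.77, 1.721, -1.723]
force: [-0.1, -0.1, -0.3]
opening: 0.0558
before dropper (np.float64(334.40909090909093), np.float64(240.1818181818182), 22) viala (np.float64(301.1162790697674), np.float64(263.1162790697674), 43)
after dropper (np.float64(334.45), np.float64(241.15), 20) viala (np.float64(301.0), np.float64(263.2439024390244), 41)
```

View pics/t36.png

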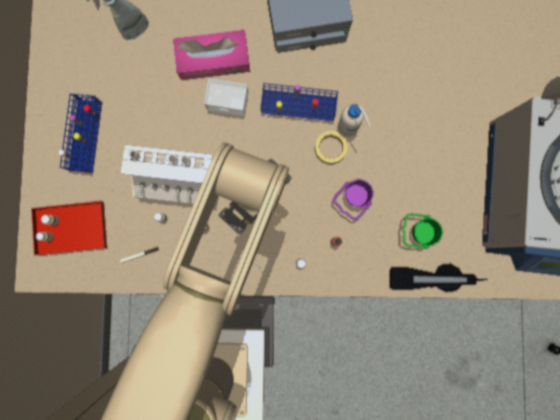

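View pics/s36.png

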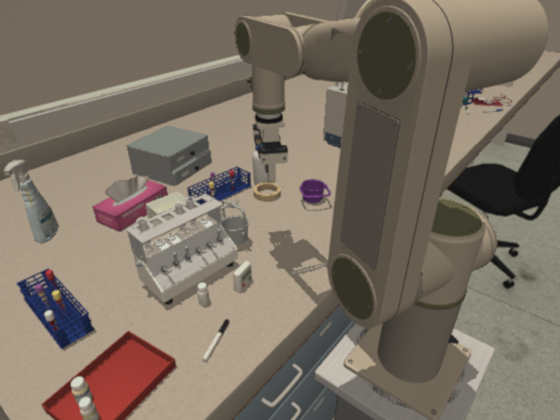

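```bash
python3 - <<'E'
from h import *
S=cam('scene'); save(S,'s37',(125,180,265,310),5.5)
s=monitor.read_state(); print(s['t'],s['force'],s['tool_pos'])
E
```

```text
41.725 [-0.29217375  0.11975681  0.20922422] [ 0.5289602  -0.14662825  0.24092751]
```

View pics/s37.png

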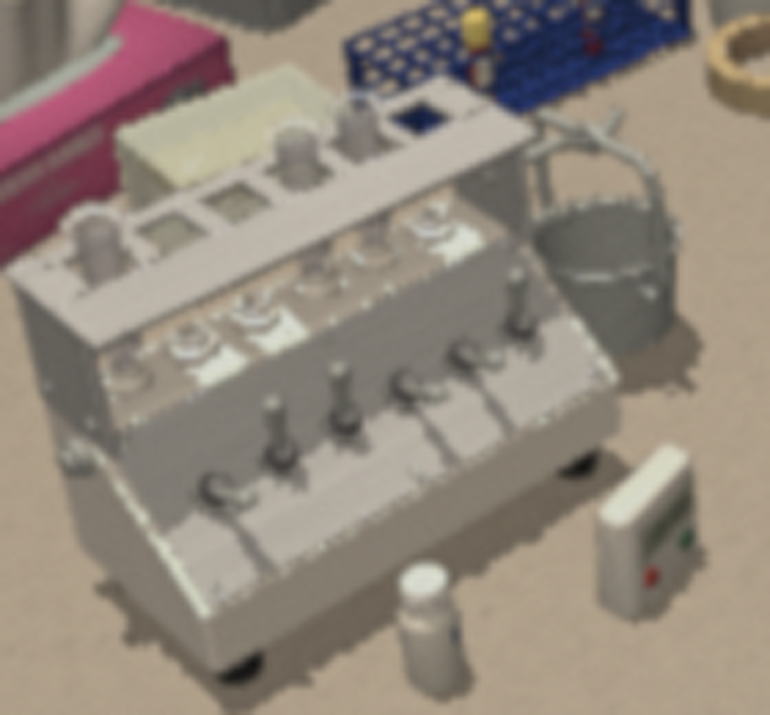

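The last view shows levers 1, 4 and 5 down at (220,490), (410,385) and (465,355), in front of the columns. Levers 2, 3 and 6 are up, and the pail hangs on the hook at (590,130). Handing in.

```bash
python3 -c "
from plant import robot; print(robot.close_job())"
```

```text
the job is handed in; nothing more can be done
None
```

The pail hangs by its raised bail on the hook and the valves are set, but I nudged the dropper bottle along the way and had to put it back. I handed in at about 42 s.

- **Pail:** it hung before I moved any lever. It looks free and level in both views; my estimate is within 2–3° and a few mm of centre. Some details, such as the hinge boss and the far rim, did not match the predicted points exactly.
- **Valves, counted from +y:** I opened 1, 4 and 5, which have columns, and closed 2, which has an empty port. Levers 3 and 6 were already right and I left them. The last picture shows all six as wanted.
- **Dropper bottle:** the tilted gripper body shifted it about 6.5 mm while I was raising the bail. I gripped it and set it back. The last check puts it upright and within about 1 px (3 mm) of where it started.
- **Other bystanders:** the timer and both vials read unshifted, and the arm never came near the columns as far as the views show.
- **Joint limit:** joint 2 briefly read -0.892 rad against its stated bound of -0.89 rad during one reorientation, and then moved away. I can't tell whether that counts as passing the limit.

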